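Change the bench over to its other feed under emergency stop

TASK

Change the bench over to its other supply feed: first press the mushroom stop on the tilted station fully down, then bring the flat paddle lever of the larger switch upright to centre off, leave it there for a good two seconds, and only then take it on to its far end stop. Finally turn the mushroom head clockwise, as far as it goes, so that the stop comes fully up again. Leave the ball-handled switch alone and do not shove or knock over the things standing around.

Things in the scene. Friction and masses are not known exactly. Their poses are not given: they have to be found in the camera images.
- selector_pivot (a point): paddle selector, the changeover switch to operate: screwed-down grey box 90 mm (its x) x 112 mm (its y), top 66 mm above the bench; mounting plate 6 to 8 mm wider all round. The lever on top pivots about this point's own x axis; the point lies on the pivot, 60 mm above the bench, mid-box. x points to the back of the box, y to its left, z up.
- selector_grip (a point): middle of the flat black paddle handle: 14 mm thick along the pivot axis, 26 mm wide in the direction of swing, 44 mm long; 74 mm from the pivot along the lever (paddle from 52 to 96 mm; a 10 mm rod joins it to the box). The point turns with the lever; its z points along the lever outwards. It swings 1.2 rad, so a hard pinch drags on it.
- selector_lever (a joint): angle of the paddle lever in rad: 0 = upright = centre off; positive leans to the box's left (+y), negative right. End stops at -0.62 and +0.62 are the two feeds; it starts right, within 0.1 of the negative stop. Held by friction of 0.22 N m (about 3 N at the paddle), no spring or detent: it stays where it is left.
- ball_switch_pivot (a point): the other switch, not part of the job: smaller grey box 90 mm (x) x 92 mm (y), top at 66 mm, with a round ball on its lever. The point lies on its pivot, 60 mm above the bench, in the middle of the box; x to its back, y to its left.
- ball_switch_lever (a joint): angle of the ball switch's lever in rad (ball 28 mm in diameter, 72 mm from the pivot), starts leaning left at about +0.5; to be left as it is.
- stop_head (a point): centre of the mushroom stop's head: black, round, 40 mm diameter, 21 mm thick, slightly domed (crown 11 mm out from the point, underside 10.5 mm in). It stands on a grey housing 76 mm square whose face is tilted 35 degrees from level to the station's front. z here is the head's outward axis. Head up, the point is 23 mm off the face; pressed, 15 mm. It moves and turns with the head.
- stop_button (a joint): how far the stop is pressed, in m: 0 = up, 0.008 = fully down. About 9 N along its axis pushes it down; it then stays down.
- stop_knob (a joint): how far the stop's head is turned, rad, clockwise as seen looking at the head: 0 at the start, stop at 0.9. Turning lifts a pressed head evenly by a cam: at 0.9 it is fully up (8 mm along its axis higher) and stays so. Let the grip rise with it. Needs under 0.15 N m. Pressing it again turns it back.
- tube_a_mid (a point): loose black torch body, a round tube 64 mm in diameter and 148 mm tall with a small wire loop on top, standing on end close beside the stop station (on its right). The point is in its middle, 70 mm above the bench; z points up when it stands as found (a bystander).
- tube_b_mid (a point): loose black torch body like tube_a (64 mm tube, 148 mm tall), standing on end close behind the paddle selector. The point is in its middle, 70 mm above the bench; z points up when it stands as found (a bystander).
- head_a_mid (a point): loose black open torch head, 40 mm diameter, 53 mm tall, standing close beside the stop station (on its left). The point is in its middle, 26 mm above the bench; z points up when it stands as found (a bystander).
- head_b_mid (a point): loose black open torch head, 42 mm diameter, 52 mm tall, standing close behind the ball switch. The point is in its middle, 26 mm above the bench; z points up when it stands as found (a bystander).
- roll_mid (a point): loose roll of brown tape lying flat, 64 mm diameter, 24 mm thick, in front of the paddle selector. The point is in its middle, 12 mm above the bench; z points up when it stands as found (a bystander).
- flange_mid (a point): loose white flange with a threaded stem, 48 mm foot, 41 mm tall, standing in front of the ball switch. The point is in its middle, 20 mm above the bench; z points up when it stands as found (a bystander).
- pack_mid (a point): loose blue battery pack, 50x62x84 mm, standing behind the stop station. The point is in its middle, 40 mm above the bench; z points up when it stands as found (a bystander).

How it is judged:
By the outcome, as a careful person would: the job done as asked, in the order asked, and still so for the second after the job is handed in, with the robot touching nothing.
It also fails if it takes over 72 s, if anything falls off the work surface, if the arm or the gripper's body presses on something with over 40 N, if the wrist force passes 120 N, or if a joint passes its speed limit or range.

ROBOT

A 6-joint arm with a two-finger parallel gripper is mounted at the origin on a cart in front of the work surface, level with it; the furniture and walls round the work are solid. World frame = base frame: x ahead of the robot, y to its left, z up, the work surface at z = 0. Lengths are in mm, angles in rad, forces in N, time in s.
With the tool pointing down it reaches from about 375 to 925 mm from the base axis. Payload 5.7 kg.
Tool frame: the origin (TCP) lies midway between the tips of the shut fingers; the grasp point (between the pads) lies 19 mm behind it; z points along the fingers, y is the direction in which the jaws open and shut (so a half turn about z gives the same grasp; the last joint's range is limited). The gripper opens to 88 mm and grips with 3 to 60 N. Pads are 20 mm wide; open, the fingers measure 115 mm over their backs; the gripper's body (75 mm by 178 mm) begins 61 mm behind the grasp point.
Start: joints at [1.108, 0.359, 1.51, -0, 1.272, -0.115], TCP at [204.489, 564.045, 222.623] pointing down, gripper open.
Joint ranges: [-2.97, 2.97], [-1.01, 2.36], [0.21, 2.38], [-0.96, 4.11], [0.2, 2.71], [-2.98, 2.98]. Speed limits (rad/s): [2.39, 2.39, 3.14, 3.14, 3.14, 3.14].

INTERFACE

Orientations are given as [roll, pitch, yaw] about the fixed x, y, z axes, in that order (R = Rz(yaw) Ry(pitch) Rx(roll)).
In Python, from cell import ctrl, eyes, models gives the robot as it stands. The module is installed in compiled form; this text tells all that it offers.
- The arm moves only by the tool move_arm, never from a script. Its arguments are lists of equal length, an entry for each row: "dp": the shift along the tool's x, y, z in m, a list of three; "rot": the turn, a rotation vector about the tool's x, y, z in rad, a list of three; "grip": the opening in per cent of the stroke, from 0 (shut) to 100 (fully open). In form: {"dp": [[x, y, z], ...], "rot": [[wx, wy, wz], ...], "grip": [grip, ...]}. A call has 1 to 5 rows; each row is the pose to reach, as a shift and turn from the pose commanded when the call began, along the tool's axes at that moment; what a row does not reach only later rows make up. A row lasts 1/12 s, in which the tool goes at most 41.7 mm and 7.16 degrees, less where a joint would pass 70% of its speed; a pose out of reach is approached as far as the arm can. A call with a gripper value outside its range is refused whole. The fingers move at their own pace and stop on an object; the grip force is fixed at half the most. Time passes only in rows, so rows that repeat a pose let the fingers close. It gives the time, the measured TCP pose, the force and the opening at its end, in the units of the state.
- ctrl.sense(): the state, without advancing time (a new reading comes with each control period).
- eyes.camera(name): name is "scene" or "side" or "wrist"; returns a dict with "image" (400x640x3 uint8, red, green, blue), "range_z" (400x640 float32, mm along the optical axis (not along the pixel's ray), 0 where there is no reading), "K" (3x3 intrinsics, pixels), "origin" and "attitude" of the camera in the world. Camera axes: x right, y up, looking along -z (the intrinsics and any distortion apply to the point x, -y, -z); pixel columns grow to the right and rows downward; lengths in mm; the calibration is good to about 2 mm. A picture is of the moment at which its call begins.
- ctrl.hand_in(): hands the job in, once; it reports no verdict.
Trained networks look in the newest picture that a camera, given by its name, has taken for a name from the list of things; names that differ only in an ending like _2 or _b are one class to them, and where a whole thing is asked for, a point or a joint stands for the part that bears it (a point fixed in the world has none). Each returns a list of dicts, best first, with "conf" (0 to 1); they miss things now and then, are a little off and sometimes report something else, mostly with a low value. They report only what shows in the picture. A call takes as long as a camera call.
- models.find_in(query, camera): "bbox" ([left, top, right, bottom] in pixels, round what is visible of it).
The state is a dict: "t": time; "joint_positions": joint angles; "joint_vel": joint speeds; "effort": joint torques, N m; "tcp_pos": TCP position; "ee_rot": TCP orientation; "wrist_force": force on the tool from outside, world axes, zero at the start; "moment": the same for the moment, N m; "finger_gap": finger opening in mm.
Only numpy, scipy, OpenCV 4.12 (cv2) and the standard library are available. Lean on these libraries where they do the work, as an engineer would, in place of code of your own. Each camera call takes 0.05 s, during which the arm holds its last target.

## Working session

There is one attempt and no reset: what is moved stays moved. The work goes in short steps, Python scripts to look and compute and a tool call to move; the robot and the scene stay as the last step left them, time stands still between calls to the robot, and variables do not carry over. Pictures are saved under pics/ and viewed, and the job is handed in when it is done.

Besides the shell and the picture viewer there is one more tool, called after ">>>" by a JSON object that holds its "op" and its "data". move_arm: Moves the arm, as the interface text tells. Its arguments: {"type":"object","properties":{"dp":{"type":"array","items":{"type":"array","items":{"type":"number"}}},"rot":{"type":"array","items":{"type":"array","items":{"type":"number"}}},"grip":{"type":"array","items":{"type":"number"}}},"required":["dp","rot","grip"]}

```bash
mkdir -p pics; ls
cat > h.py <<'E'
import numpy as np, cv2
from cell import ctrl, eyes, models
from scipy.spatial.transform import Rotation as R
def att(a):
    a=np.array(a,float)
    if a.shape==(3,3): return a
    if a.size==3: return R.from_euler('xyz',a).as_matrix()
    raise Exception(a)
def cloud(c):
    d=c['range_z'].astype(float);K=np.array(c['K'])
    v,u=np.mgrid[0:d.shape[0],0:d.shape[1]]
    x=(u-K[0,2])/K[0,0]*d; y=(v-K[1,2])/K[1,1]*d
    P=np.stack([x,-y,-d],-1)@att(c['attitude']).T+np.array(c['origin'])
    P[d<=0]=np.nan
    return P
def proj(c,p):
    q=(np.array(p)-np.array(c['origin']))@att(c['attitude'])
    K=np.array(c['K']);return K[0,2]+K[0,0]*q[...,0]/-q[...,2],K[1,2]+K[1,1]*(-q[...,1])/-q[...,2]
def save(c,n): cv2.imwrite('pics/'+n+'.png',c['image'][:,:,::-1])
E
python3 - <<'E'
from h import *
s=ctrl.sense();print(s)
for n in ['scene','side','wrist']:
    c=eyes.camera(n);save(c,n+'0');print(n,[k for k in c],c['K'],c['origin'],c['attitude'])
    np.savez(n+'0.npz',P=cloud(c),**{k:np.array(v) for k,v in c.items()})
    for q in ['selector_grip','selector_lever','ball_switch_lever','stop_head','tube_a_mid','head_a_mid','roll_mid','flange_mid','pack_mid']:
        print(q,[(round(d['conf'],2),np.round(d['bbox']).tolist()) for d in models.find_in(q,n)][:4])
E
```

```text
pics
{'t': 0.0, 'joint_positions': array([ 1.10792019e+00,  3.59508598e-01,  1.51139783e+00, -3.83741861e-06,
        1.27254701e+00, -1.15130176e-01]), 'joint_vel': array([ 3.82149478e-05,  2.82547876e-06,  1.00742433e-03,  9.80891951e-04,
        1.46414686e-03, -1.09576288e-04]), 'effort': array([ 2.89896088e-04, -5.15356708e+01, -2.70731181e+01,  6.79264823e-02,
        3.48564587e-02, -1.40377888e-04]), 'tcp_pos': array([204.18237566, 563.45365832, 221.82065568]), 'ee_rot': array([-3.13974377e+00, -2.10117108e-04,  2.79384763e+00]), 'wrist_force': array([-0.75780417, -0.27761332,  0.44992596]), 'moment': array([-0.02547791, -0.06208539,  0.02352631]), 'finger_gap': 87.49990582598713}
scene ['image', 'range_z', 'K', 'origin', 'attitude'] [[427.00046065   0.         314.33453477]
 [  0.         427.00046065 201.21975411]
 [  0.           0.           1.        ]] [  86.10877843 -794.83677304  983.41974917] [ 0.79124082 -0.01739689 -0.44547694]
selector_grip [(0.62, [270.0, 130.0, 278.0, 149.0])]
selector_lever [(0.63, [268.0, 133.0, 281.0, 145.0])]
ball_switch_lever [(0.81, [349.0
[... 939 characters left out ...]
263.0, 415.0, 292.0])]
head_a_mid [(0.8, [273.0, 179.0, 286.0, 200.0])]
roll_mid [(0.73, [218.0, 181.0, 233.0, 194.0])]
flange_mid [(0.67, [328.0, 302.0, 353.0, 330.0])]
pack_mid [(0.54, [319.0, 174.0, 337.0, 184.0]), (0.45, [231.0, 144.0, 271.0, 196.0]), (0.41, [400.0, 266.0, 417.0, 294.0])]
wrist ['image', 'range_z', 'K', 'origin', 'attitude'] [[306.8700288    0.         314.93133829]
 [  0.         306.8700288  196.20981383]
 [  0.           0.           1.        ]] [130.76809377 592.08861598 383.53376187] [-2.95672020e-01 -4.62857501e-04  1.22208428e+00]
selector_grip []
selector_lever []
ball_switch_lever []
stop_head []
tube_a_mid []
head_a_mid []
roll_mid []
flange_mid []
pack_mid []
```

Run:
```python
import cv2
for n,(a,b,c,d) in dict(scene=(200,400,100,360),side=(180,440,100,350)).items():
    im=cv2.imread(f'pics/{n}0.png');cv2.imwrite(f'pics/{n}0z.png',cv2.resize(im[c:d,a:b],None,fx=2.3,fy=2.3,interpolation=cv2.INTER_CUBIC))
```

```text
(no output)
```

View pics/scene0.png

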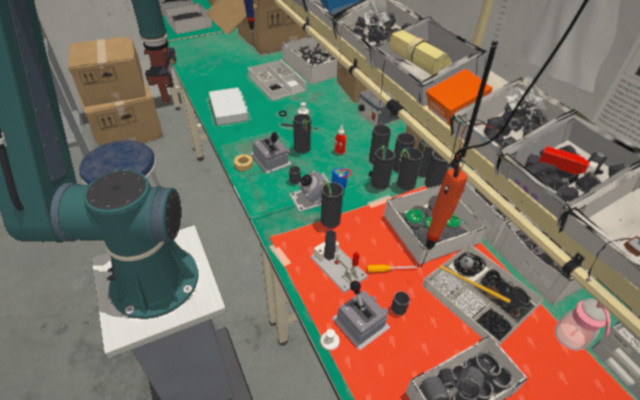

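View pics/side0.png

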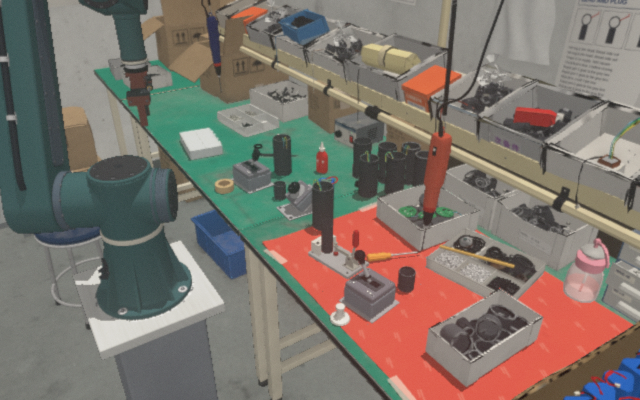

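View pics/wrist0.png

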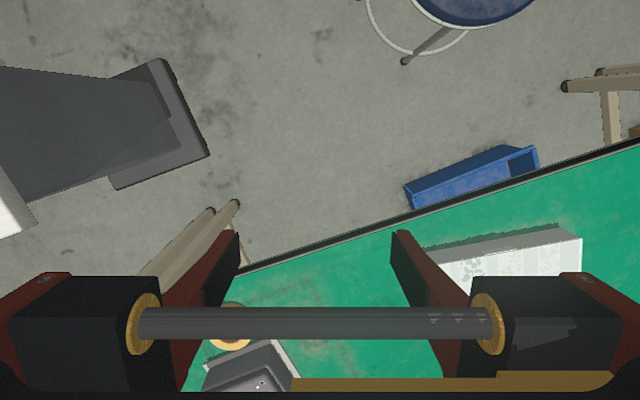

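Run:
```python
import cv2
im=cv2.imread('pics/scene0.png');cv2.imwrite('pics/sz.png',cv2.resize(im[110:240,215:375],None,fx=4.5,fy=4.5,interpolation=cv2.INTER_CUBIC))
im=cv2.imread('pics/side0.png');cv2.imwrite('pics/sdz.png',cv2.resize(im[120:250,200:360],None,fx=4.5,fy=4.5,interpolation=cv2.INTER_CUBIC))
```

```text
(no output)
```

View pics/sz.png

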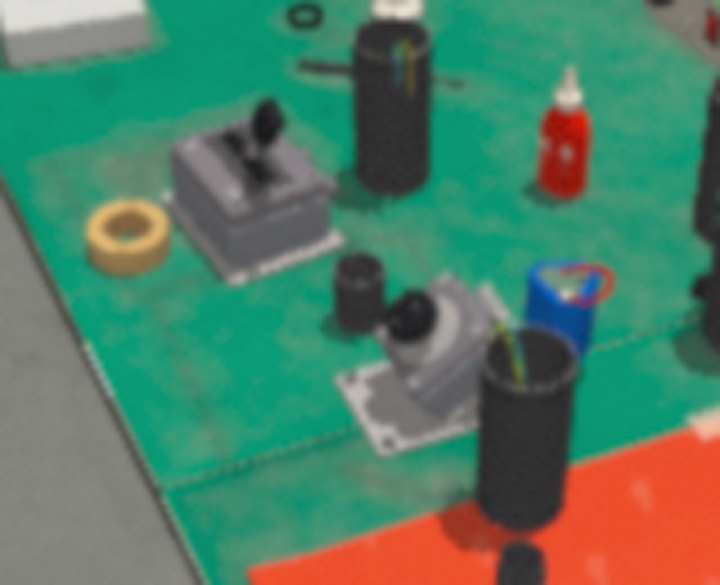

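View pics/sdz.png

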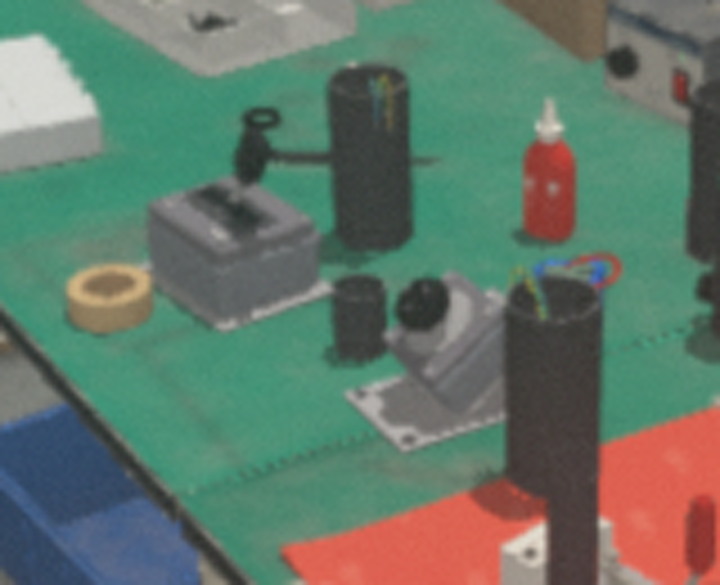

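Run:
```python
from h import *
for n,pts in dict(scene=dict(paddle=(274,137),boxtop=(270,150),head=(306,180),tubeb=(302,118),tubea=(331,188),roll=(237,160),heada=(295,170),pack=(340,172),flange=(329,340),ball=(357,286)),side=dict(paddle=(256,153),boxtop=(250,166),head=(294,187),tubeb=(282,140),tubea=(323,185),heada=(279,184),roll=(220,183))).items():
    d=np.load(n+'0.npz');P=d['P']
    for k,(u,v) in pts.items(): print(n,k,np.round(P[v,u],0))
```

```text
scene paddle [478. 304. 135.]
scene boxtop [469. 327.  66.]
scene head [506. 108.  92.]
scene tubeb [622. 395. 115.]
scene tubea [550.  25. 111.]
scene roll [361. 377.  22.]
scene heada [522. 234.  30.]
scene pack [635. 121.  69.]
scene flange [ 347. -368.   22.]
scene ball [ 440. -323.  132.]
side paddle [479. 306. 134.]
side boxtop [472. 347.  71.]
side head [502. 101.  95.]
side tubeb [603. 354. 133.]
side tubea [552.  16. 127.]
side heada [522. 236.  38.]
side roll [372. 383.  18.]
```

Run:
```python
from h import *
for n in ['scene','side']:
    P=np.load(n+'0.npz')['P'].reshape(-1,3)
    for zlo in (160,300,450,600):
        m=(P[:,2]>zlo)&(P[:,1]>-100)&(P[:,1]<650)&(P[:,0]>350)&(P[:,0]<1200)
        Q=P[m]
        H,xe,ye=np.histogram2d(Q[:,0],Q[:,1],bins=[np.arange(350,1201,50),np.arange(-100,651,75)])
        print(n,zlo);print(np.c_[xe[:-1],H].astype(int))
s=ctrl.sense();T=R.from_euler('xyz',s['ee_rot'])
print(T.as_matrix().round(3))
print(T.inv().apply(np.array([600,230,400])-s['tcp_pos']))
```

```text
scene 160
[[ 350    0    0    0    0    0    0    0    0    0    0]
 [ 400    0    0    0    0    0    0    0    0    0    0]
 [ 450    0    0    0    0    0    0    0    0    0    0]
 [ 500    0    0    0    0    0    0    0    0    0    0]
 [ 550    0    0    0    0    0    0    0    0    0    0]
 [ 600    0    0    0    0    0    0    0    0    0    0]
 [ 650    0    0    0    0    0    0    0    0    0    0]
 [ 700    0    0    0    0    0    0    0    0    0    0]
 [ 750    0    0    0    0    0    0    0    0    0    0]
 [ 800  989 1016  799  722  653  546  487  429  427  439]
 [ 850  418  384  436  455  353  127   28  151  260  143]
 [ 900  306  391  195  109  118   96  292  308  282   76]
 [ 950   17  248    0   30   29  183   74   70   80    5]
 [1000    1  278  256  452  385  174  202  322  139    0]
 [1050 1200  232   36  385    0    0    0    0    0    0]
 [1100  299 1375 1224  510  672  483  329  234  137   44]
 [1150    0    0    0    0    0    0    0    0    0    0]]
scene 300
[[ 350    0    0    0    0    0    0    0    0    0    0]
 [ 400    0    0    0    0    0    
[... 6288 characters left out ...]
0]
 [ 700    0    0    0    0    0    0    0    0    0    0]
 [ 750    0    0    0    0    0    0    0    0    0    0]
 [ 800    0    0    0    0    0    0    0    0    0    0]
 [ 850    0    0    0    0    0    0    0    0    0    0]
 [ 900    0    0    0    0    0    0    0    0    0    0]
 [ 950    0    0    0    0    0    0    0    0    0    0]
 [1000    0    0    0    0    0    0    0    0    0    0]
 [1050    7    0    0    0    0    0    0    0    0    0]
 [1100    0    0    0    0    0    0    0    0    0    0]
 [1150    0    0    0    0    0    0    0    0    0    0]]
[[-0.94   0.341 -0.   ]
 [ 0.341  0.94  -0.   ]
 [ 0.    -0.    -1.   ]]
[-485.65671502 -179.2431064  -177.36004719]
```

>>> {"op": "move_arm", "data": {"dp": [[-0.02,-0.01,-0.036],[-0.05,-0.02,-0.068],[-0.085,-0.03,-0.09],[-0.12,-0.043,-0.1],[-0.155,-0.056,-0.11]], "rot": [[0,0,0],[0,0,0],[0,0,0],[0,0,0],[0,0,0]], "grip": [100,100,100,100,100]}}

```text
t: 1.92
tcp_pos: [332.5, 458.2, 334.7]
ee_rot: [3.139, 0.001, 2.795]
wrist_force: [-0.3, 0.1, 0.4]
finger_gap: 87.9
```

>>> {"op": "move_arm", "data": {"dp": [[-0.035,-0.013,-0.012],[-0.07,-0.026,-0.024],[-0.105,-0.039,-0.036],[-0.14,-0.052,-0.05],[-0.175,-0.065,-0.067]], "rot": [[0,0,0],[0,0,0],[0,0,0],[0,0,0],[0,0,0]], "grip": [100,100,100,100,100]}}

```text
t: 2.33
tcp_pos: [474.2, 336.2, 399.8]
ee_rot: [-3.141, -0.001, 2.794]
wrist_force: [0.4, 0.7, 0.7]
finger_gap: 87.6
```

>>> {"op": "move_arm", "data": {"dp": [[-0.036,-0.013,0],[-0.072,-0.026,0],[-0.108,-0.039,0],[-0.14,-0.05,0],[-0.155,-0.058,0]], "rot": [[0,0,0],[0,0,0],[0,0,0],[0,0,0],[0,0,0]], "grip": [100,100,100,100,100]}}

```text
t: 2.75
tcp_pos: [602.4, 227.6, 399.0]
ee_rot: [-3.141, 0.001, 2.791]
wrist_force: [0.4, -1.0, -0.5]
finger_gap: 87.8
```

Run:
```python
from h import *
s=ctrl.sense();print(s['t'],s['tcp_pos'],s['ee_rot'],s['joint_positions'])
n='wrist'
c=eyes.camera(n);save(c,n+'1')
np.savez(n+'1.npz',P=cloud(c),**{k:np.array(v) for k,v in c.items()})
for q in ['selector_grip','stop_head','tube_a_mid','head_a_mid','roll_mid','pack_mid']:
        print(q,[(round(d['conf'],2),np.round(d['bbox']).tolist()) for d in models.find_in(q,n)][:4])
```

```text
2.75 [602.38534319 227.62340343 398.95626635] [-3.14071662e+00  9.43729737e-04  2.79110438e+00] [ 2.54833479e-01  3.28262477e-01  1.13422078e+00 -1.26476333e-03
  1.67883175e+00 -9.65610711e-01]
selector_grip [(0.68, [336.0, 38.0, 378.0, 66.0])]
stop_head [(0.78, [211.0, 111.0, 240.0, 135.0])]
tube_a_mid [(0.71, [122.0, 142.0, 206.0, 197.0])]
head_a_mid [(0.86, [275.0, 90.0, 302.0, 115.0])]
roll_mid [(0.62, [336.0, 0.0, 364.0, 9.0])]
pack_mid [(0.76, [247.0, 171.0, 283.0, 215.0])]
```

View pics/wrist1.png

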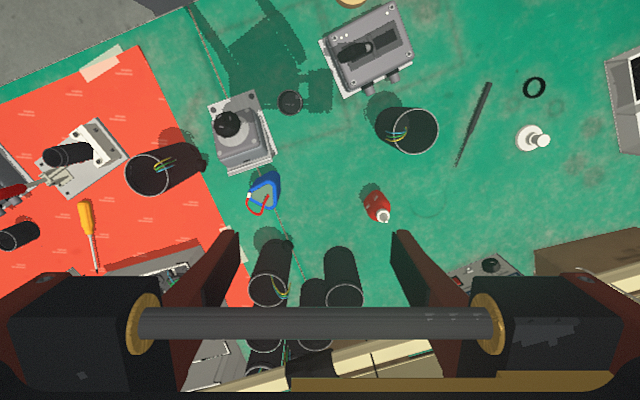

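```bash
cat > fit.py <<'E'
from h import *
import sys
def lo(n): return np.load(n+'.npz')['P'].reshape(-1,3)
for n in sys.argv[1:]:
    P=lo(n);P=P[~np.isnan(P[:,0])]
    print('==',n)
    m=(np.hypot(P[:,0]-470,P[:,1]-330)<110)
    Q=P[m];B=Q[(Q[:,2]<8)];print('bench z',np.median(B[:,2]))
    t=Q[(Q[:,2]>62)&(Q[:,2]<71)]
    print('top z',np.median(t[:,2]),len(t)); r=cv2.minAreaRect(t[:,:2].astype(np.float32));print('rect',r)
    p=Q[(Q[:,2]>108)];print('paddle',p.mean(0),p.min(0),p.max(0),len(p))
    # stop face
    m=(np.hypot(P[:,0]-525,P[:,1]-120)<90)&(P[:,2]>20)
    Q=P[m]
    best=None;rng=np.random.default_rng(0)
    for i in range(3000):
        a=Q[rng.choice(len(Q),3,False)];nn=np.cross(a[1]-a[0],a[2]-a[0]);L=np.linalg.norm(nn)
        if L<50: continue
        nn/=L
        if nn[2]<0: nn=-nn
        if abs(np.degrees(np.arccos(nn[2]))-35)>6: continue
        k=abs((Q-a[0])@nn)<2
        if best is None or k.sum()>best[0]: best=(k.sum(),nn,k)
    F=Q[best[2]];c0=F.mean(0);u,sv,vt=np.linalg.svd(F-c0);nn=vt[2]*np.sign(vt[2][2])
    print('face n',nn,np.degrees(np.arccos(nn[2])),'az',np.arctan2(nn[1],nn[0]),len(F),c0)
    ex=np.cross([0,0,1],nn);ex/=np.linalg.norm(ex);ey=np.cross(nn,ex)
    r=cv2.minAreaRect(np.c_[(F-c0)@ex,(F-c0)@ey].astype(np.float32));print('face rect',r, c0+ex*r[0][0]+ey*r[0][1])
    d=(Q-c0)@nn
    H=Q[(d>17)&(d<45)&(np.linalg.norm(np.cross(Q-c0,nn),axis=1)<40)];dh=(H-c0)@nn
    print('head d',np.percentile(dh,[5,50,95,99]),len(H))
    T=H[dh>np.percentile(dh,99)-8]
    cc=cv2.minEnclosingCircle(np.c_[(T-c0)@ex,(T-c0)@ey].astype(np.float32))
    print('head crown circ',cc,'centre at 23:',c0+ex*cc[0][0]+ey*cc[0][1]+23*nn)
E
python3 fit.py scene0 side0 wrist1
```

```text
== scene0
bench z -1.7331460078809755
top z 63.95253976209523 170
rect ((479.1085510253906, 354.4742126464844), (80.15381622314453, 106.73670959472656), 4.212924480438232)
paddle [481.53144728 312.00942546 129.98856383] [473.83695891 297.46638026 109.01456102] [491.55520313 337.71962468 145.56837763] 57
face n [-0.56467209  0.03591536  0.82453352] 34.45877427337685 az 3.0780742938533505 147 [523.52371478 110.07476587  65.47770387]
face rect ((-30.83753204345703, -2.4125900268554688), (125.77534484863281, 71.72889709472656), 3.927173614501953) [523.4958976  140.97638022  64.11262881]
head d [19.49260987 30.83457192 36.68599015 37.7616714 ] 116
head crown circ ((-2.4568397998809814, -0.8181737065315247), 19.818227767944336) centre at 23: [510.01895512 113.39552584  83.97904139]
== side0
bench z -1.366395642966154
top z 64.77148323851327 249
rect ((502.3193664550781, 359.2969970703125), (142.56900024414062, 106.44449615478516), 10.490882873535156)
paddle [486.59758684 316.72322024 128.25615138] [471.94364386 295.37156831 108.18608565] [577.91102593 361.15494993 148.82226202] 77
face n [
[... 1157 characters left out ...]
percentile(dh,[5,50,95,99]),len(H))
                   ~~~~~~~~~~~~~^^^^^^^^^^^^^^^^^
    return _quantile_unchecked(
        a, q, axis, out, overwrite_input, method, keepdims, weights)
    return _ureduce(a,
                    func=_quantile_ureduce_func,
    ...<5 lines>...
                    overwrite_input=overwrite_input,
                    method=method)
    r = func(a, **kwargs)
    result = _quantile(arr,
                       quantiles=q,
    ...<2 lines>...
                       out=out,
                       weights=wgt)
    slices_having_nans = np.isnan(arr[-1, ...])
                                  ~~~^^^^^^^^^
IndexError: index -1 is out of bounds for axis 0 with size 0
```

```bash
sed -i 's/&(P\[:,2\]>20)/\&(P[:,2]>20)\&(P[:,2]<200)/; s/np.hypot(P\[:,0\]-470,P\[:,1\]-330)<110)/np.hypot(P[:,0]-475,P[:,1]-350)<85)/' fit.py
python3 - <<'E'
from h import *
for i in (2,3):
    n='wrist'
    c=eyes.camera(n)
    print(c['origin'],c['attitude'],ctrl.sense()['tcp_pos'])
np.savez('wrist2.npz',P=cloud(c),**{k:np.array(v) for k,v in c.items()})
E
python3 fit.py scene0 side0 wrist1 wrist2
```

```text
[524.49565425 259.59631067 560.90497178] [-2.95388009e-01 -8.85092739e-04  1.22382738e+00] [598.32407671 231.76298698 400.04371167]
[524.53345458 259.59192959 560.94546217] [-2.95637419e-01 -8.78841748e-04  1.22395407e+00] [598.46814538 231.64824324 400.07288649]
== scene0
bench z -0.9289927491418553
top z 63.95253976209523 170
rect ((479.1085510253906, 354.4742126464844), (80.15381622314453, 106.73670959472656), 4.212924480438232)
paddle [481.53144728 312.00942546 129.98856383] [473.83695891 297.46638026 109.01456102] [491.55520313 337.71962468 145.56837763] 57
face n [-0.56467209  0.03591536  0.82453352] 34.45877427337685 az 3.0780742938533505 147 [523.52371478 110.07476587  65.47770387]
face rect ((-30.83753204345703, -2.4125900268554688), (125.77534484863281, 71.72889709472656), 3.927173614501953) [523.4958976  140.97638022  64.11262881]
head d [19.49260987 30.83457192 36.68599015 37.7616714 ] 116
head crown circ ((-2.4568397998809814, -0.8181737065315247), 19.818227767944336) centre at 23: [510.01895512 113.39552584  83.97904139]
== side0
bench z -0.347461015505246
top z 64.7675
[... 1594 characters left out ...]
1328125, 360.5624084472656), (82.50910186767578, 104.25515747070312), 6.116099834442139)
paddle [487.51822601 319.63860323 135.10534946] [478.20384396 300.83843321 108.74200267] [495.15712116 342.26654386 147.35780761] 367
face n [-0.57448149  0.01114143  0.81844174] 35.07089087836008 az 3.1222011953211584 820 [532.31739226 123.46073184  70.76050134]
face rect ((-20.392887115478516, -8.68212890625), (119.52146911621094, 69.25035095214844), 0.062481172382831573) [525.60833453 143.98756843  65.77184109]
head d [19.24212551 30.98708291 33.65880639 34.26243357] 556
head crown circ ((4.584290981292725, -9.025250434875488), 20.605026245117188) centre at 23: [511.63017454 119.27678442  84.39884715]
```

Run:
```python
from h import *
out=[]
s=ctrl.sense();T=R.from_euler('xyz',s['ee_rot'])
for n in ['scene','side']:
    c=eyes.camera(n)
    np.savez(n+'1.npz',P=cloud(c),**{k:np.array(v) for k,v in c.items()})
    im=c['image'][:,:,::-1].copy()
    u0,v0=[int(x) for x in proj(c,s['tcp_pos'])]
    cr=cv2.resize(im[v0-45:v0+35,u0-40:u0+40],None,fx=6,fy=6,interpolation=cv2.INTER_CUBIC)
    for off in ([0,44,0],[0,-44,0],[0,0,0],[10,44,0],[-10,44,0],[10,-44,0],[-10,-44,0]):
        u,v=proj(c,s['tcp_pos']+T.apply(off))
        cv2.circle(cr,(int((u-u0+40+.5)*6),int((v-v0+45+.5)*6)),3,(0,255,255),1)
    out.append(cr)
cv2.imwrite('pics/tip1.png',np.hstack(out)[:, :])
print(out[0].shape)
```

```text
(480, 480, 3)
```

View pics/tip1.png

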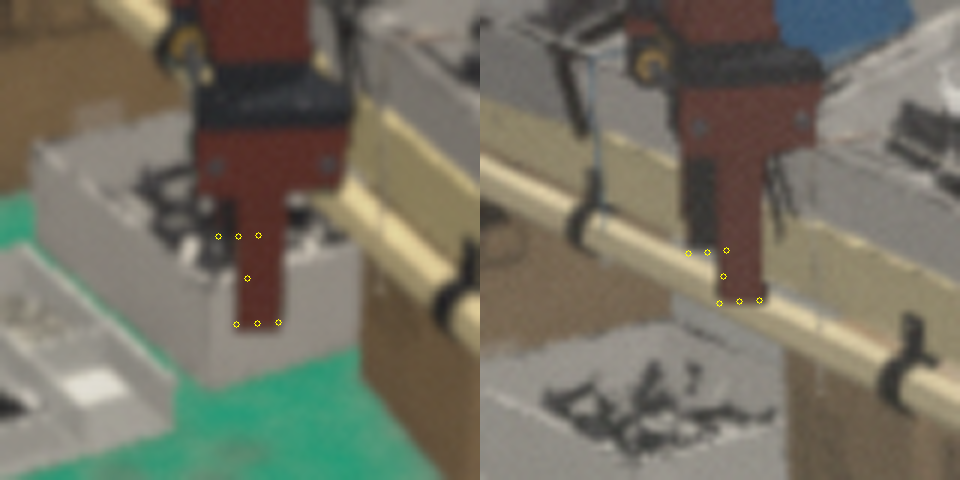

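Run:
```python
from h import *
d=np.load('wrist2.npz');P=d['P'];s=ctrl.sense();T=R.from_euler('xyz',s['ee_rot'])
L=(P-s['tcp_pos'])@T.as_matrix()
m=(np.abs(L[...,1])<70)&(np.abs(L[...,0])<30)&(L[...,2]>-60)&(L[...,2]<15)
for sg in (1,-1):
    k=m&(L[...,1]*sg>0)
    q=L[k]
    for z in range(-60,15,8):
        a=q[(q[:,2]>=z)&(q[:,2]<z+8)]
        if len(a): print(sg,z,len(a),a.min(0).round(1),a.max(0).round(1))
for n in ('scene1','side1'):
    P=np.load(n+'.npz')['P'];L=(P-s['tcp_pos'])@T.as_matrix()
    m=(np.abs(L[...,1])<75)&(np.abs(L[...,0])<35)&(L[...,2]>-60)&(L[...,2]<15)
    q=L[m];print(n)
    for sg in (1,-1):
      for z in range(-60,15,8):
        a=q[(q[:,2]>=z)&(q[:,2]<z+8)&(q[:,1]*sg>0)]
        if len(a): print(sg,z,len(a),a.min(0).round(1),a.max(0).round(1),np.median(a,0).round(1))
```

```text
1 -60 590 [-12.   44.6 -60. ] [ 11.4  58.5 -52. ]
1 -52 500 [ -7.4  44.7 -52. ] [ 11.7  57.8 -44. ]
1 -44 479 [-10.9  44.6 -44. ] [ 11.3  56.2 -36. ]
1 -36 378 [-10.9  44.6 -36. ] [ 11.2  55.1 -28. ]
1 -28 330 [-10.8  44.7 -28. ] [ 11.3  54.1 -20. ]
1 -20 277 [-10.7  44.8 -20. ] [ 11.   53.9 -12. ]
1 -12 242 [-10.8  44.8 -12. ] [11.1 54.3 -4. ]
1 -4 132 [-10.5  44.8  -4. ] [11.  53.9  2.2]
-1 -60 586 [-13.1 -56.3 -60. ] [ 11.5 -42.1 -52. ]
-1 -52 513 [ -6.7 -55.2 -52. ] [ 11.5 -41.9 -44. ]
-1 -44 466 [-10.6 -53.6 -44. ] [ 11.4 -42.1 -36. ]
-1 -36 389 [-11.1 -52.5 -36. ] [ 11.3 -42.1 -28. ]
-1 -28 319 [-11.1 -51.8 -28. ] [ 11.  -42.2 -20. ]
-1 -20 282 [-10.6 -51.5 -19.9] [ 11.1 -42.2 -12. ]
-1 -12 248 [-11.5 -51.4 -12. ] [ 11.1 -42.2  -4. ]
-1 -4 129 [-10.1 -51.5  -4. ] [ 11.  -42.3   2.5]
scene1
1 -20 10 [  1.4  39.3 -19.9] [ 10.2  48.1 -13.9] [  5.7  43.3 -16. ]
1 -12 7 [  4.3  41.3 -11.7] [10.3 47.6 -4.4] [ 7.2 42.6 -9.3]
1 -4 6 [ 4.1 40.7 -2.9] [10.3 50.3 -0. ] [ 7.1 43.5 -1.3]
-1 -60 24 [ -9.2 -61.5 -59.4] [ 11.3 -45.3 -52.5] [  1.9 -57.9 -55.1]
-1 -52 21 [ -9.7 -59.1 -51.7] [ 11
[... 783 characters left out ...]
] [  5.9  43.  -15.5]
1 -12 12 [ -1.9  39.3 -11.8] [10.8 48.4 -4.5] [ 4.8 43.9 -8.1]
1 -4 6 [-0.9 39.9 -3.5] [10.7 49.  -0.9] [ 3.1 44.1 -2.7]
-1 -60 24 [ -7.9 -63.  -59.9] [ 12.7 -50.8 -52. ] [  4.4 -57.6 -55.3]
-1 -52 19 [ -7.8 -61.8 -52. ] [ 13.  -50.  -44.2] [  1.9 -57.4 -47.9]
-1 -44 20 [ -7.6 -59.1 -44. ] [ 12.8 -51.3 -38. ] [  1.5 -55.6 -40.7]
-1 -36 24 [ -8.1 -59.7 -35.7] [ 12.9 -45.4 -28.2] [  2.5 -53.6 -31.3]
-1 -28 18 [ -7.6 -59.4 -27.6] [ 12.8 -49.1 -21. ] [  2.5 -54.4 -23.8]
-1 -20 24 [ -7.8 -61.1 -19.7] [ 12.6 -47.4 -12.4] [  4.1 -53.1 -17. ]
-1 -12 24 [-11.1 -59.4 -11.7] [ 12.2 -42.7  -4.3] [  0.1 -52.1  -7.9]
-1 -4 9 [-10.4 -56.5  -3.2] [ 11.4 -42.1  -0.6] [  1.8 -52.9  -2.7]
```

```bash
cat >> h.py <<'E'
def move_to(pos,Rm,s=None):
    "shift in m (tool axes) and rotvec from measured pose (mean) to target"
    s=s or ctrl.sense();T=R.from_euler('xyz',s['ee_rot'])
    dp=T.inv().apply(np.array(pos)-s['tcp_pos'])/1000
    rv=(T.inv()*R.from_matrix(Rm)).as_rotvec()
    print('t',s['t'],'dp',dp.round(4),'|dp|',np.linalg.norm(dp).round(4),'rot',rv.round(4),'deg',np.degrees(np.linalg.norm(rv)).round(1))
n_st=np.array([-np.sin(np.radians(35))*np.cos(.02),np.sin(np.radians(35))*.02,np.cos(np.radians(35))])
def Rstop(yaw=2.792):
    "tilted tool: rotation of down-pointing tool by min rot to -n"
    D=R.from_euler('xyz',[np.pi,0,yaw]).as_matrix()
    ax=np.cross([0,0,-1],-n_st);a=np.arcsin(np.linalg.norm(ax));ax/=np.linalg.norm(ax)
    return R.from_rotvec(ax*a).as_matrix()@D
E
python3 - <<'E'
from h import *
h=np.array([510.4,114.3,84.3])
Rm=Rstop();print(Rm.round(3),n_st)
move_to(h+71*n_st,Rm)
P=np.load('wrist2.npz')['P'].reshape(-1,3)
for nm,c in dict(tube_a=(560,30),tube_b=(610,385),head_a=(525,235),pack=(635,121)).items():
    q=P[(np.hypot(P[:,0]-c[0],P[:,1]-c[1])<60)&(P[:,2]>25)&(P[:,2]<200)];z=np.percentile(q[:,2],98)
    t=q[q[:,2]>z-12];print(nm,z,cv2.minEnclosingCircle(t[:,:2].astype(np.float32)))
E
```

```text
[[-0.768  0.284  0.573]
 [ 0.339  0.941 -0.011]
 [-0.543  0.186 -0.819]] [-0.57346172  0.01147153  0.81915204]
t 3.3 dp [ 0.082  -0.1532  0.2575] |dp| 0.3106 rot [-0.1966 -0.5781  0.0031] deg 35.0
tube_a 141.51505165334382 ((541.9618530273438, 1.3303601741790771), 33.33274459838867)
tube_b 142.22449598283498 ((610.9900512695312, 367.7537841796875), 33.987571716308594)
head_a 53.30448665700263 ((514.4142456054688, 216.64549255371094), 20.147308349609375)
pack 80.2938324043482 ((637.9937744140625, 118.83977508544922), 31.678844451904297)
```

>>> {"op": "move_arm", "data": {"dp": [[0.01,-0.018,0.03],[0.02,-0.037,0.061],[0.03,-0.055,0.092],[0.04,-0.074,0.123],[0.05,-0.092,0.154]], "rot": [[-0.04,-0.115,0],[-0.08,-0.23,0],[-0.12,-0.347,0],[-0.16,-0.463,0],[-0.1966,-0.578,0.003]], "grip": [100,100,100,100,100]}}

```text
t: 3.72
tcp_pos: [536.6, 172.2, 273.3]
ee_rot: [2.981, 0.445, 2.752]
wrist_force: [0.3, -1.4, -0.9]
finger_gap: 87.9
```

Run:
```python
from h import *
eyes.camera('wrist');eyes.camera('wrist')
h=np.array([510.4,114.3,84.3])
s=ctrl.sense();print(s['tcp_pos'],s['joint_positions'])
move_to(h+71*n_st,Rstop())
```

```text
[515.7586334  166.29010553 255.53976299] [ 0.28286578  0.06095398  1.91682309 -0.2029929   0.76372228 -0.81816056]
t 3.8167 dp [ 0.0672 -0.0765  0.0846] |dp| 0.1324 rot [-0.0721 -0.1643  0.0029] deg 10.3
```

>>> {"op": "move_arm", "data": {"dp": [[0.017,-0.019,0.021],[0.034,-0.038,0.042],[0.05,-0.057,0.063],[0.067,-0.0765,0.0846],[0.067,-0.0765,0.0846]], "rot": [[-0.02,-0.05,0],[-0.04,-0.1,0],[-0.06,-0.14,0],[-0.072,-0.164,0.003],[-0.072,-0.164,0.003]], "grip": [100,100,100,100,100]}}

```text
t: 4.23
tcp_pos: [498.2, 126.7, 169.6]
ee_rot: [2.917, 0.597, 2.71]
wrist_force: [1.5, -0.5, 0.0]
finger_gap: 87.9
```

```bash
cat > look.py <<'E'
from h import *
import sys
tag=sys.argv[1]
eyes.camera('wrist');c=eyes.camera('wrist');s=ctrl.sense();save(c,'wrist'+tag)
print(s['t'],s['tcp_pos'],s['ee_rot'],s['joint_positions'].round(3),s['wrist_force'].round(1),s['finger_gap'])
np.savez('wrist'+tag+'.npz',P=cloud(c),tcp=s['tcp_pos'],rot=s['ee_rot'],**{k:np.array(v) for k,v in c.items()})
E
python3 look.py 3; python3 fit.py wrist3; python3 -c "
from h import *
move_to(np.array([510.4,114.3,84.3])+71*n_st,Rstop())"
```

```text
4.3333 [498.27000007 126.94944388 169.39951137] [2.91884372 0.59694809 2.71334799] [ 0.238  0.141  2.255 -0.901  0.212 -0.136] [-1.3 -0.1  0.1] 87.52795954854392
== wrist3
bench z -0.5649582915758913
top z 63.813912845744824 2991
rect ((494.63690185546875, 349.559814453125), (54.90442657470703, 79.36593627929688), 6.679099082946777)
paddle [482.20022782 313.64741347 126.95235449] [476.86679524 299.72456511 108.08494732] [494.34765026 337.06461294 144.31893115] 3013
face n [-0.57217341  0.0095086   0.82007754] 34.90744301175864 az 3.1249757943179812 3776 [521.32066429 121.85631053  62.9693123 ]
face rect ((-22.609073638916016, 3.4426536560058594), (122.04116821289062, 70.43648529052734), 0.5551011562347412) [524.51919198 144.41535156  64.93937915]
head d [26.02127735 31.88963328 34.21069893 34.81622681] 2115
head crown circ ((3.3331406116485596, 3.2132630348205566), 20.353628158569336) centre at 23: [510.74005321 118.6985424   83.66989334]
t 4.3333 dp [ 0.0326 -0.0244  0.0052] |dp| 0.041 rot [-0.0071  0.0251 -0.0052] deg 1.5
```

View pics/wrist3.png

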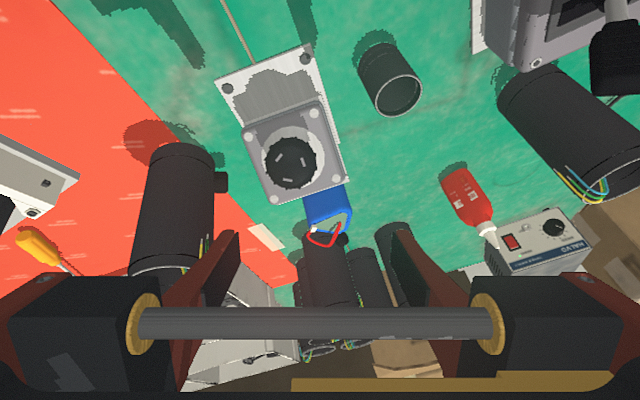

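```bash
cat > kin.py <<'E'
import numpy as np
from scipy.optimize import least_squares
from scipy.spatial.transform import Rotation as R
def fk(j,p):
    a1,h,l2,a3,l3,L=p
    Rz=lambda a:R.from_euler('z',a); Ry=lambda a:R.from_euler('y',a)
    r=Rz(j[0]);t=r.apply([a1,0,h]); r=r*Ry(j[1]);t=t+r.apply([0,0,l2]); r=r*Ry(j[2]);t=t+r.apply([a3,0,l3])
    r=r*Rz(j[3]);r=r*Ry(j[4]);r=r*Rz(j[5]);t=t+r.apply([0,0,L]); return t,r
S=[([1.10792,.35951,1.5114,0,1.27255,-.11513],[204.3,563.8,222.2],[-3.14,0,2.7938]),
([.25483,.32826,1.13422,-.00126,1.67883,-.96561],[602.385,227.62,398.956],[-3.1407,.0009,2.7911]),
([.28286578,.06095398,1.91682309,-.2029929,.76372228,-.81816056],[515.7586,166.2901,255.5398],None),
([.238,.141,2.255,-.901,.212,-.136],[498.27,126.95,169.4],[2.91884,.596948,2.713348])]
if __name__=='__main__':
    f=lambda p:np.concatenate([fk(np.array(j),p)[0]-t for j,t,_ in S]+[(np.array(p)-[100,400,400,20,400,250])*.003])
    o=least_squares(f,[100,400,400,20,400,250]);print(o.x.round(1),f(o.x)[:-6].round(1))
    for j,t,e in S:
        r=fk(np.array(j),o.x)[1];print(r.as_euler('xyz'),e)
    np.save('kin.npy',o.x)
E
python3 kin.py
```

```text
[232.3 208.5 275.   37.8 307.7  84.2] [ 68.8 -16.6  32.4   8.1 -68.7 -18.7  15.5 -24.1  -5.5  -9.5 -22.7  -8.3]
[ 3.14137814e+00 -1.85498430e-03 -1.91854245e+00] [-3.14, 0, 2.7938]
[-3.14064750e+00 -8.69291827e-04 -1.92128910e+00] [-3.1407, 0.0009, 2.7911]
[-2.7258004   0.12211754 -1.89635778] None
[-2.53337547  0.18370464 -1.8723686 ] [2.91884, 0.596948, 2.713348]
```

```bash
sed -i 's/a1,h,l2,a3,l3,L=p/a1,h,l2,a3,l3,L,d1,d2=p/; s/t=t+r.apply(\[a3,0,l3\])/t=t+r.apply([a3,d1,l3])/; s/r=r\*Ry(j\[4\]);r=r\*Rz(j\[5\]);t=t+r.apply(\[0,0,L\])/r=r*Ry(j[4]);t=t+r.apply([0,d2,0]);r=r*Rz(j[5]-np.pi\/2);t=t+r.apply([0,0,L])/; s/\[100,400,400,20,400,250\]/[100,400,400,20,400,250,60,0]/g; s/:-6/:-8/' kin.py; python3 kin.py
```

```text
[9.000e-01 2.650e+02 6.113e+02 1.115e+02 4.327e+02 3.807e+02 6.850e+01
 4.000e-01] [ 0.  -0.1 -0.1  0.  -0.  -0.   0.   0.1  0.2 -0.   0.  -0.1]
[ 3.13973767e+00  2.14512843e-04 -3.47746526e-01] [-3.14, 0, 2.7938]
[ 3.14072336e+00 -9.45155454e-04 -3.50491951e-01] [-3.1407, 0.0009, 2.7911]
[-3.00822994 -0.41250648 -0.37929494] None
[-2.91894584 -0.5965487  -0.42808254] [2.91884, 0.596948, 2.713348]
```

```bash
sed -i 's/j\[5\]-np.pi/j[5]+np.pi/' kin.py; python3 kin.py
cat >> kin.py <<'E'
LO=np.array([-2.97,-1.01,.21,-.96,.2,-2.98]);HI=np.array([2.97,2.36,2.38,4.11,2.71,2.98])
def ik(pos,Rm,x0s,axisonly=False):
    p=np.load('kin.npy');out=[]
    for x0 in x0s:
        def f(j):
            t,r=fk(j,p);D=Rm.T@r.as_matrix()
            e=R.from_matrix(D).as_rotvec()*200 if not axisonly else (Rm[:,2]-r.as_matrix()[:,2])*200
            return np.concatenate([t-pos,e])
        o=least_squares(f,np.clip(x0,LO+.01,HI-.01),bounds=(LO,HI));out.append((np.abs(o.fun).max(),o.x))
    return out
E
cat > t.py <<'E'
from h import *; from kin import *
h=np.array([510.4,114.3,84.3])
for d in (0,71,150):
  for yaw in (2.79,1.8,0.8,-.3):
    x0s=[[.24,.14,2.2,a,b,c] for a in(-.9,0,.9,2.2,3.1,4) for b in (.25,.8) for c in (-2,-1,0,1,2)]
    S_=sorted(ik(h+d*n_st,Rstop(yaw),x0s),key=lambda q:q[0])
    seen=[]
    for e,x in S_[:20]:
        if e<1 and not any(np.abs(x-y).max()<.05 for y in seen): seen.append(x);print(d,yaw,round(e,2),x.round(3))
    if not seen: print(d,yaw,'best',S_[0][0],S_[0][1].round(3))
E
python3 t.py
```

```text
[9.000e-01 2.650e+02 6.113e+02 1.115e+02 4.327e+02 3.807e+02 6.850e+01
 4.000e-01] [ 0.  -0.1 -0.1  0.  -0.  -0.   0.   0.1  0.2 -0.   0.  -0.1]
[-3.13973767e+00 -2.14512843e-04  2.79384613e+00] [-3.14, 0, 2.7938]
[-3.14072336e+00  9.45155454e-04  2.79110070e+00] [-3.1407, 0.0009, 2.7911]
[3.00822994 0.41250648 2.76229771] None
[2.91894584 0.5965487  2.71351011] [2.91884, 0.596948, 2.713348]
0 2.79 0.83 [0.17  0.374 2.329 3.728 0.2   1.481]
0 1.8 0.73 [0.17  0.374 2.329 3.728 0.2   2.471]
0 0.8 0.72 [ 0.17   0.374  2.329  3.728  0.2   -2.812]
0 -0.3 0.83 [ 0.17   0.374  2.329  3.728  0.2   -1.712]
71 2.79 best 6.853163597087825 [ 0.229  0.158  2.302 -0.96   0.2   -0.079]
71 1.8 best 6.301425412686333 [ 0.229  0.158  2.302 -0.96   0.2    0.911]
71 0.8 best 7.496979351901483 [ 0.229  0.158  2.302 -0.96   0.2    1.911]
71 -0.3 best 6.562545562294682 [ 0.226  0.157  2.301 -0.932  0.2    2.98 ]
150 2.79 0.0 [ 0.236 -0.07   2.309 -0.452  0.339 -0.598]
150 1.8 0.0 [ 0.236 -0.07   2.309 -0.452  0.339  0.392]
150 0.8 0.0 [ 0.236 -0.07   2.309 -0.452  0.339  1.392]
150 -0.3 0.0 [ 0.236 -0.07   2.309 -0.452  0.339  2.492]
```

```bash
cat > t2.py <<'E'
from h import *; from kin import *
h=np.array([510.4,114.3,84.3])
p=np.load('kin.npy')
for d in (0,3,10,20,40,71):
  for lo4,hi4,nm in((-.95,1.6,'near'),(1.6,4.05,'far')):
    best=None
    lo=LO+.005;hi=HI-.01;lo[3]=lo4;hi[3]=hi4
    for a in np.linspace(lo4+.05,hi4-.05,4):
        def f(j):
            j=np.r_[j,-.5];t,r=fk(j,p);return np.r_[t-(h+d*n_st),(r.as_matrix()[:,2]+n_st)*20]
        o=least_squares(f,[.22,.3,2.2,a,.3],bounds=(lo[:5],hi[:5]))
        t,r=fk(np.r_[o.x,-.5],p);z=r.as_matrix()[:,2]
        ang=np.degrees(np.arccos(-z@n_st))
        if best is None or o.cost<best[0]: best=(o.cost,np.linalg.norm(t-h-d*n_st),ang,z,o.x)
    print(d,nm,'poserr',best[1].round(2),'ang',best[2].round(1),best[3].round(3),best[4].round(3))
E
python3 t2.py
```

```text
0 near poserr 0.09 ang 7.6 [ 0.471 -0.069 -0.88 ] [ 0.21   0.341  2.21  -0.95   0.205]
0 far poserr 0.0 ang 0.4 [ 0.579 -0.013 -0.815] [0.171 0.374 2.331 3.722 0.205]
3 near poserr 0.09 ang 7.4 [ 0.474 -0.068 -0.878] [ 0.21   0.334  2.214 -0.95   0.205]
3 far poserr 0.01 ang 0.6 [ 0.581 -0.014 -0.814] [0.174 0.367 2.334 3.737 0.205]
10 near poserr 0.09 ang 7.0 [ 0.48  -0.066 -0.875] [ 0.212  0.318  2.223 -0.95   0.205]
10 far poserr 0.01 ang 0.9 [ 0.586 -0.016 -0.81 ] [0.18  0.351 2.341 3.777 0.205]
20 near poserr 0.08 ang 6.3 [ 0.49  -0.063 -0.869] [ 0.215  0.293  2.236 -0.95   0.205]
20 far poserr 0.02 ang 1.4 [ 0.593 -0.02  -0.805] [0.191 0.327 2.349 3.851 0.205]
40 near poserr 0.06 ang 4.9 [ 0.511 -0.055 -0.858] [ 0.22   0.244  2.262 -0.95   0.205]
40 far poserr 0.03 ang 2.4 [ 0.604 -0.031 -0.797] [0.217 0.276 2.361 4.05  0.205]
71 near poserr 0.03 ang 2.6 [ 0.546 -0.043 -0.837] [ 0.229  0.164  2.3   -0.95   0.205]
71 far poserr 8.79 ang 10.4 [ 0.568  0.169 -0.806] [-0.061  0.173  2.37   1.6    0.205]
```

```bash
cat >> h.py <<'E'
def Rtool(tilt,az,psi):
    z=np.array([np.sin(tilt)*np.cos(az),np.sin(tilt)*np.sin(az),-np.cos(tilt)])
    y=np.array([-np.sin(az),np.cos(az),0]);x=np.cross(y,z)
    return np.c_[x,y,z]@R.from_rotvec([0,0,psi]).as_matrix()
E
cat > t3.py <<'E'
from h import *; from kin import *
h=np.array([510.4,114.3,84.3])
for tilt in (24,26,28):
  for az in (-.1,-.04,.02):
    w=[]
    for d,psi in ((60,-.45),(10,-.45),(-10,-.45),(-2,.6)):
        e,x=min(ik(h+d*n_st,Rtool(np.radians(tilt),az,psi),[[.22,.3,2.2,a,.3,b] for a in(-.8,-.3) for b in(-1.5,-.5)]),key=lambda q:q[0])
        w.append((round(e,1),x.round(2).tolist()))
    print(tilt,az,*w,sep='\n   ')
E
python3 t3.py
```

```text
24
   -0.1
   (np.float64(0.0), [0.19, 0.18, 2.17, -0.3, 0.4, -1.48])
   (np.float64(0.0), [0.17, 0.31, 2.16, -0.39, 0.29, -1.4])
   (np.float64(0.0), [0.16, 0.35, 2.15, -0.44, 0.25, -1.35])
   (np.float64(0.0), [0.17, 0.33, 2.16, -0.42, 0.27, -0.32])
24
   -0.04
   (np.float64(0.0), [0.16, 0.18, 2.18, -0.22, 0.38, -1.64])
   (np.float64(0.0), [0.14, 0.3, 2.17, -0.29, 0.27, -1.58])
   (np.float64(0.0), [0.14, 0.35, 2.16, -0.33, 0.23, -1.54])
   (np.float64(0.0), [0.14, 0.33, 2.17, -0.31, 0.24, -0.5])
24
   0.02
   (np.float64(0.0), [0.13, 0.18, 2.18, -0.13, 0.37, -1.8])
   (np.float64(0.0), [0.12, 0.3, 2.18, -0.16, 0.25, -1.77])
   (np.float64(0.0), [0.12, 0.35, 2.17, -0.18, 0.21, -1.75])
   (np.float64(0.0), [0.12, 0.33, 2.17, -0.17, 0.23, -0.71])
26
   -0.1
   (np.float64(0.0), [0.2, 0.18, 2.2, -0.38, 0.35, -1.39])
   (np.float64(0.0), [0.18, 0.31, 2.19, -0.54, 0.24, -1.25])
   (np.float64(0.0), [0.17, 0.36, 2.18, -0.63, 0.2, -1.16])
   (np.float64(0.0), [0.17, 0.34, 2.19, -0.59, 0.22, -0.14])
26
   -0.04
   (np.float64(0.0), [0.17, 0.18, 2.21, -0.29, 0.32, -1.56])
   (np.float64(0
[... 460 characters left out ...]
23, -0.5, 0.3, -1.26])
   (np.float64(0.5), [0.19, 0.31, 2.21, -0.75, 0.2, -1.02])
   (np.float64(3.3), [0.2, 0.36, 2.19, -0.86, 0.2, -0.91])
   (np.float64(2.6), [0.19, 0.34, 2.2, -0.81, 0.2, 0.1])
28
   -0.04
   (np.float64(0.0), [0.17, 0.18, 2.23, -0.38, 0.27, -1.46])
   (np.float64(4.0), [0.17, 0.3, 2.21, -0.57, 0.2, -1.27])
   (np.float64(7.4), [0.18, 0.35, 2.18, -0.66, 0.2, -1.18])
   (np.float64(6.2), [0.17, 0.33, 2.19, -0.62, 0.2, -0.17])
28
   0.02
   (np.float64(0.0), [0.14, 0.17, 2.24, -0.23, 0.25, -1.69])
   (np.float64(6.7), [0.14, 0.3, 2.2, -0.34, 0.2, -1.58])
   (np.float64(10.6), [0.14, 0.34, 2.18, -0.39, 0.2, -1.53])
   (np.float64(7.8), [0.14, 0.33, 2.19, -0.37, 0.2, -0.5])
```

```bash
cat >> h.py <<'E'
HD=np.array([510.5,116.5,84.0])
RS=lambda psi:Rtool(np.radians(24),-.05,psi)
E
python3 -c "
from h import *
move_to(HD+50*n_st,RS(-.45))"
```

```text
t 4.3333 dp [ 0.034  -0.0222  0.0264] |dp| 0.0484 rot [-0.0124  0.2184 -0.7571] deg 45.2
```

```bash
python3 -c "
from h import *
move_to(HD+45*n_st,RS(.3))"
```

```text
t 4.3333 dp [ 0.0341 -0.0222  0.0314] |dp| 0.0514 rot [ 0.0668  0.2028 -0.01  ] deg 12.2
```

>>> {"op": "move_arm", "data": {"dp": [[0.012,-0.008,0.0],[0.024,-0.015,0.01],[0.034,-0.022,0.02],[0.034,-0.022,0.031],[0.034,-0.022,0.031]], "rot": [[0.022,0.07,0],[0.044,0.14,0],[0.067,0.203,-0.01],[0.067,0.203,-0.01],[0.067,0.203,-0.01]], "grip": [100,100,100,50,0]}}

```text
t: 4.75
tcp_pos: [489.2, 119.9, 123.0]
ee_rot: [3.002, 0.399, 2.763]
wrist_force: [1.2, -0.4, 0.8]
finger_gap: 77.7
```

```bash
python3 look.py 4;  python3 - <<'E'
from h import *
c=eyes.camera('scene');save(c,'scene4');c2=eyes.camera('side')
a=[cv2.resize(x['image'][:,:,::-1][v-50:v+50,u-60:u+60],None,fx=3.3,fy=3.3,interpolation=cv2.INTER_CUBIC) for x,u,v in((c,306,180),(c2,294,185))]
cv2.imwrite('pics/ext4.png',np.hstack(a))
s=ctrl.sense();print(s['tcp_pos'],s['finger_gap'],s['wrist_force']);move_to(HD+25*n_st,RS(.3))
E
```

```text
4.85 [487.09065231 118.88365694 123.33966996] [3.00385433 0.40148135 2.76184005] [ 0.165  0.216  2.17  -0.245  0.35  -0.841] [-0.2 -0.5  0.3] 69.80205928428715
[485.22461371 118.75183021 123.05389967] 62.0086568091159 [-0.69104378  0.60306209  0.90510347]
t 4.95 dp [-0.0028 -0.0007  0.0215] |dp| 0.0216 rot [ 0.0051  0.0023 -0.0009] deg 0.3
```

View pics/wrist4.png

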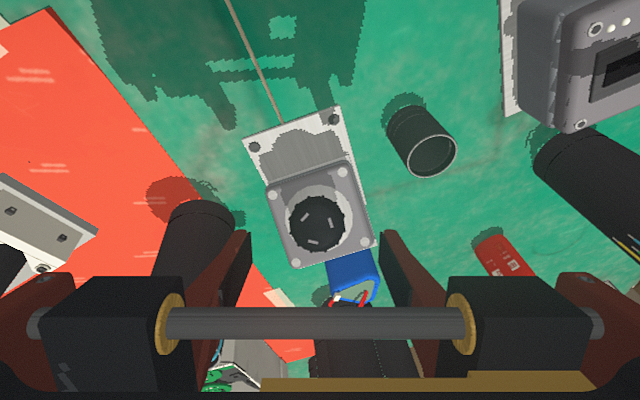

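View pics/ext4.png

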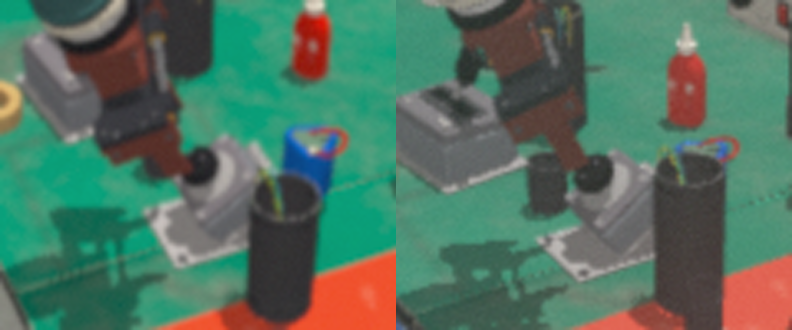

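```bash
cat > headfit.py <<'E'
from h import *
import sys
d=np.load(sys.argv[1]+'.npz');P=d['P'].reshape(-1,3);T=R.from_euler('xyz',d['rot']).as_matrix()
L=(P-d['tcp'])@T
f=L[(abs(L[:,0])<14)&(L[:,2]>-25)&(L[:,2]<4)&(abs(L[:,1])<60)&(abs(L[:,1])>22)]
yp=f[f[:,1]>0][:,1].min();ym=f[f[:,1]<0][:,1].max();print('finger inner',yp,ym,'x',np.percentile(f[:,0],[1,99]),'z',f[:,2].max())
Q=P[(np.hypot(P[:,0]-525,P[:,1]-120)<70)&(P[:,2]>20)&(P[:,2]<125)]
best=(0,)
rng=np.random.default_rng(0)
for i in range(2000):
    a=Q[rng.choice(len(Q),3,False)];nn=np.cross(a[1]-a[0],a[2]-a[0]);l=np.linalg.norm(nn)
    if l<50: continue
    nn/=l;nn*=np.sign(nn[2])
    if nn@n_st<.99: continue
    k=abs((Q-a[0])@nn)<1.5
    if k.sum()>best[0]: best=(k.sum(),nn,a[0],k)
F=Q[best[3]];c0=F.mean(0);nn=np.linalg.svd(F-c0)[2][2];nn*=np.sign(nn[2]);print('n',nn,'off',len(F))
dd=(Q-c0)@nn;H=Q[(dd>14)&(dd<50)&(np.linalg.norm(np.cross(Q-c0,nn),axis=1)<60)]
H=H[abs((H-H.mean(0))@T[:,1])<25]
dh=(H-c0)@nn;cr=np.percentile(dh,98);T2=H[dh>cr-7];print('crown height over face',cr)
ex=np.cross([0,1,0],nn);ex/=np.linalg.norm(ex);ey=np.cross(nn,ex)
cc=cv2.minEnclosingCircle(np.c_[(T2-c0)@ex,(T2-c0)@ey].astype(np.float32));print(cc)
ctr=c0+ex*cc[0][0]+ey*cc[0][1]+(cr-11)*nn
print('head ctr world raw',ctr,'tool raw',(ctr-d['tcp'])@T,'corr world',ctr-T[:,1]*(yp+ym)/2-T[:,0]*np.mean(np.percentile(f[:,0],[1,99])))
E
python3 headfit.py wrist4;python3 headfit.py wrist3
```

```text
finger inner 38.05560993087412 -35.17525797625189 x [-11.21364624  10.0288744 ] z 3.2874485479595714
n [-0.57324842  0.01155043  0.81930021] off 3673
crown height over face 34.610132425421334
((1.689405083656311, -0.8987735509872437), 20.11600112915039)
head ctr world raw [510.76969911 119.23756569  84.28120372] tool raw [-4.85920813  2.91067694 45.32441229] corr world [509.80623035 118.08614721  83.86769272]
finger inner 43.02559272313362 -43.7873007942273 x [-8.77245508 12.70385138] z 3.0093780839932296
n [-0.57618182  0.01132292  0.81724311] off 3233
crown height over face 34.65583442757456
((3.3234453201293945, -1.6422648429870605), 19.759096145629883)
head ctr world raw [510.65333602 118.61175098  84.29804991] tool raw [ 35.65686182 -19.75933124  76.17926168] corr world [512.24349409 118.29416394  85.4725944 ]
```

```bash
sed -i 's/^HD=.*/HD=np.array([510.5,117.7,84.2])/' h.py
python3 - <<'E'
from h import *
s=ctrl.sense();move_to(HD+18*n_st,RS(.3)); move_to(HD+9*n_st,RS(.3));move_to(HD+2*n_st,RS(.3))
E
```

```text
t 4.95 dp [-0.0037  0.0009  0.0281] |dp| 0.0284 rot [ 0.0051  0.0023 -0.0009] deg 0.3
t 4.95 dp [-0.0052  0.0015  0.037 ] |dp| 0.0374 rot [ 0.0051  0.0023 -0.0009] deg 0.3
t 4.95 dp [-0.0065  0.002   0.0438] |dp| 0.0444 rot [ 0.0051  0.0023 -0.0009] deg 0.3
```

>>> {"op": "move_arm", "data": {"dp": [[-0.002,0,0.01],[-0.003,0.0005,0.016],[-0.003,0.0005,0.016],[-0.003,0.0005,0.016],[-0.003,0.0005,0.016]], "rot": [[0.005,0.002,0],[0.005,0.002,0],[0.005,0.002,0],[0.005,0.002,0],[0.005,0.002,0]], "grip": [0,0,0,0,0]}}

```text
t: 5.37
tcp_pos: [493.3, 117.8, 108.8]
ee_rot: [3.011, 0.397, 2.765]
wrist_force: [-0.2, 0.3, -0.1]
finger_gap: 28.8
```

>>> {"op": "move_arm", "data": {"dp": [[0,0,0],[0,0,0],[0,0,0],[-0.0003,0.0002,0.004],[-0.0007,0.0004,0.012]], "rot": [[0,0,0],[0,0,0],[0,0,0],[0,0,0],[0,0,0]], "grip": [0,0,0,0,0]}}

```text
t: 5.78
tcp_pos: [499.8, 117.7, 98.4]
ee_rot: [3.01, 0.399, 2.764]
wrist_force: [-0.2, 0.4, 0.3]
finger_gap: 0.4
```

```bash
python3 look.py 5;python3 - <<'E'
from h import *
s=ctrl.sense();print(s['tcp_pos'],s['wrist_force'],'height along n over HD',(s['tcp_pos']-HD)@n_st); move_to(HD+9*n_st,RS(.3));move_to(HD+2*n_st,RS(.3))
E
```

```text
5.8833 [499.53629432 117.51920681  97.06535738] [3.01132417 0.39665876 2.76430161] [ 0.159  0.288  2.168 -0.299  0.289 -0.79 ] [ 0.3 -0.1  0.3] 0.7124901433033974
[499.53629432 117.51920681  97.06535738] [ 0.32352378 -0.14022519  0.30627069] height along n over HD 16.823875393718918
t 5.8833 dp [-0.0028  0.0015  0.0074] |dp| 0.008 rot [-0.0009 -0.0023 -0.001 ] deg 0.2
t 5.8833 dp [-0.004   0.002   0.0142] |dp| 0.0149 rot [-0.0009 -0.0023 -0.001 ] deg 0.2
```

View pics/wrist5.png

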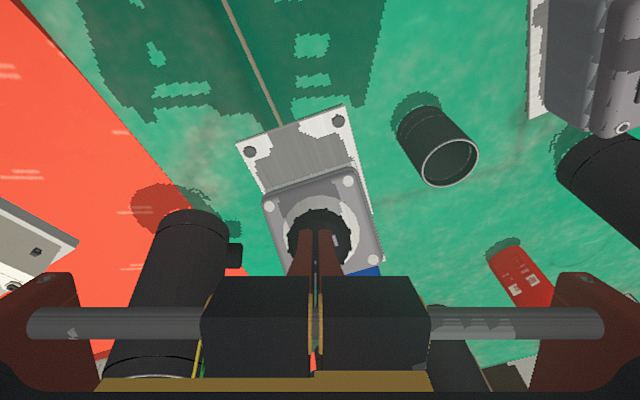

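>>> {"op": "move_arm", "data": {"dp": [[-0.001,0.0005,0.003],[-0.002,0.001,0.006],[-0.003,0.0012,0.009],[-0.0035,0.0015,0.0115],[-0.004,0.002,0.0142]], "rot": [[0,0,0],[0,0,0],[0,0,0],[0,0,0],[0,0,0]], "grip": [0,0,0,0,0]}}

```text
t: 6.3
tcp_pos: [507.4, 117.5, 86.9]
ee_rot: [3.012, 0.396, 2.765]
wrist_force: [-37.6, -0.1, 68.1]
finger_gap: 0.4
```

```bash
python3 look.py 6;python3 - <<'E'
from h import *
for i in range(2):
    eyes.camera('side')
    s=ctrl.sense();print(s['tcp_pos'],s['wrist_force'],'fn',s['wrist_force']@n_st,'height along n over HD',(s['tcp_pos']-HD)@n_st)
E
```

```text
6.4 [507.03832353 117.49349557  87.29925548] [3.0122284  0.39643908 2.76475788] [ 0.157  0.317  2.163 -0.322  0.267 -0.769] [-18.3  -0.5  30.5] 0.5722203663684535
[507.00565717 117.46831683  87.3339908 ] [-17.56390636  -0.6302682   28.52425042] fn 33.430695937414626 height along n over HD 4.568429075689329
[506.99344805 117.47251105  87.35221338] [-17.9339655   -0.920886    28.58281508] fn 33.68755022508787 height along n over HD 4.590405717519133
```

>>> {"op": "move_arm", "data": {"dp": [[0,0,-0.01],[0,0,-0.035],[0,0,-0.07],[0,0,-0.11],[0,0,-0.15]], "rot": [[0,0,0],[0,0,0],[0,0,0],[0,0,0],[0,0,0]], "grip": [0,30,60,100,100]}}

```text
t: 6.92
tcp_pos: [447.3, 120.9, 224.8]
ee_rot: [3.011, 0.396, 2.764]
wrist_force: [1.3, 0.5, 0.3]
finger_gap: 23.8
```

```bash
python3 look.py 7; python3 headfit.py wrist7
python3 - <<'E'
from h import *
RL=R.from_euler('xyz',[np.pi,0,np.pi+.105]).as_matrix()
move_to([482,350,260],RL)
E
```

```text
7.0167 [450.10276732 121.72946273 229.99518265] [3.0044878  0.40615675 2.76244034] [ 0.197 -0.034  2.086 -0.158  0.679 -0.921] [ 1.  -0.5  0.2] 31.780269772874
finger inner 22.00104225037857 -22.003707501160942 x [10.63987629 11.90720051] z -2.585014628174164
n [-0.57147575  0.01483665  0.82048482] off 1856
crown height over face 26.704879012836567
((0.44395527243614197, -0.42472219467163086), 20.139049530029297)
head ctr world raw [515.34337539 119.01511195  77.88338568] tool raw [  3.49714191  -1.00236551 165.49461829] corr world [524.96466405 115.1831217   82.3375214 ]
t 7.0167 dp [ 0.0385  0.2285 -0.0182] |dp| 0.2324 rot [ 0.0344  0.4298 -0.4489] deg 35.7
```

View pics/wrist7.png

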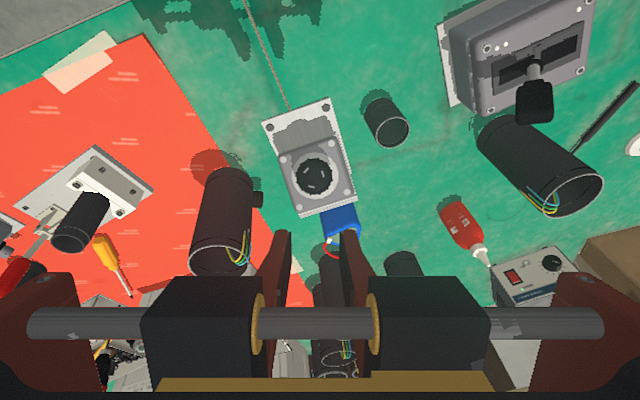

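>>> {"op": "move_arm", "data": {"dp": [[0.006,0.036,-0.003],[0.012,0.073,-0.006],[0.019,0.11,-0.009],[0.025,0.147,-0.012],[0.032,0.185,-0.015]], "rot": [[0.006,0.08,-0.08],[0.012,0.16,-0.16],[0.018,0.24,-0.24],[0.024,0.32,-0.32],[0.034,0.4,-0.4]], "grip": [100,100,100,100,100]}}

```text
t: 7.43
tcp_pos: [474.4, 307.4, 247.1]
ee_rot: [3.139, 0.016, -3.083]
wrist_force: [1.4, -0.0, -0.7]
finger_gap: 64.9
```

```bash
cat >> h.py <<'E'
RL=R.from_euler('xyz',[np.pi,0,np.pi+.105]).as_matrix()
E
python3 - <<'E'
from h import *
eyes.camera('wrist')
s=ctrl.sense();print(s['tcp_pos'],s['joint_positions'])
move_to([482,350,260],RL)
E
```

```text
[479.59914075 315.03701998 246.98472336] [ 0.45979312  0.29030733  1.55041061  0.0016145   1.28334396 -1.17571926]
t 7.4833 dp [-0.0048  0.0348 -0.0127] |dp| 0.0374 rot [ 0.0079  0.0157 -0.0407] deg 2.5
```

>>> {"op": "move_arm", "data": {"dp": [[-0.005,0.035,-0.013],[-0.005,0.035,-0.013]], "rot": [[0.008,0.016,-0.04],[0.008,0.016,-0.04]], "grip": [100,100]}}

```text
t: 7.65
tcp_pos: [479.3, 346.4, 260.0]
ee_rot: [-3.139, 0.004, -3.043]
wrist_force: [1.5, 2.2, 0.4]
finger_gap: 82.2
```

```bash
python3 look.py 8
cat > boxfit.py <<'E'
from h import *
import sys
d=np.load(sys.argv[1]+'.npz');P=d['P'];T=R.from_euler('xyz',d['rot']).as_matrix()
L=(P-d['tcp'])@T
f=L[(abs(L[...,0])<14)&(L[...,2]>-25)&(L[...,2]<4)&(abs(L[...,1])<60)&(abs(L[...,1])>22)]
yp=f[f[:,1]>0][:,1].min();ym=f[f[:,1]<0][:,1].max();fx=np.mean(np.percentile(f[:,0],[1,99]));print('finger inner',yp,ym,'x',fx)
cor=-T[:,1]*(yp+ym)/2-T[:,0]*fx; print('corr',cor)
m=(np.abs(P[...,2]-65)<4)&(np.hypot(P[...,0]-480,P[...,1]-358)<85)
t=P[m];print('top z',np.median(t[:,2]));r=cv2.minAreaRect(t[:,:2].astype(np.float32));print('top rect',r)
m=(P[...,2]>6)&(P[...,2]<62)&(np.hypot(P[...,0]-480,P[...,1]-358)<90)
m=(P[...,2]>100)&(np.hypot(P[...,0]-480,P[...,1]-350)<80)&(P[...,2]<165)
q=P[m]; print('paddle',len(q),q.min(0),q.max(0),q.mean(0))
a=np.radians(r[2]) ; a=a if a<.7 else a-np.pi/2
by=np.array([-np.sin(a),np.cos(a)]);bx=np.array([np.cos(a),np.sin(a)])
c=np.array(r[0]);v=(q[:,:2]-c)@by;print('paddle in box y',np.percentile(v,[1,50,99]),'x',np.percentile((q[:,:2]-c)@bx,[1,50,99]),'z98',np.percentile(q[:,2],98))
Hh=q[q[:,2]>np.percentile(q[:,2],97)-3]
E
python3 boxfit.py wrist8
```

```text
7.75 [477.2022498  341.90647427 259.13873949] [-3.13571933e+00  2.66932111e-03 -3.04523005e+00] [ 0.508  0.31   1.49  -0.007  1.341 -1.157] [-0.3  0.  -0.6] 87.26256717434985
finger inner 44.52066085424564 -40.27764273054879 x -2.02616274829271
corr [-1.81267435 -2.30657715  0.00705171]
top z 62.68130257366218
top rect ((481.9968566894531, 361.2912902832031), (83.28794860839844, 104.92684173583984), 6.537296295166016)
paddle 763 [477.35981968 301.55663536 100.47153084] [493.76918101 343.51263961 146.72140258] [483.81121328 322.38687552 131.17230985]
paddle in box y [-59.54232165 -38.75072803 -19.02321558] x [-7.60824914 -3.44822303  5.56194536] z98 145.33617013998366
```

View pics/wrist8.png

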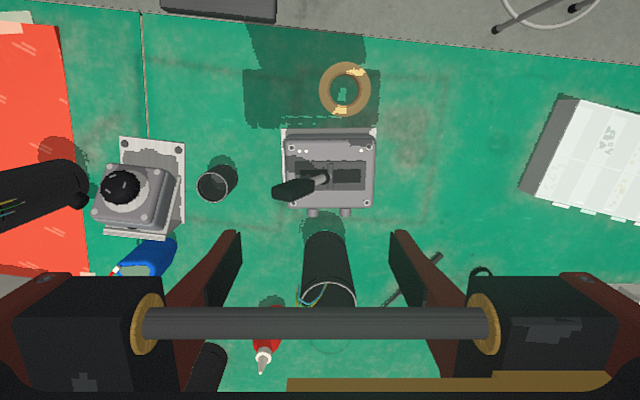

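```bash
cat >> h.py <<'E'
BX=np.array([481.,359.2]);BA=.107
bx=np.array([np.cos(BA),np.sin(BA)]);by=np.array([-np.sin(BA),np.cos(BA)])
def L(y,z,x=0): return np.r_[BX+by*y+bx*x,z]
E
python3 - <<'E'
from h import *
eyes.camera('side');s=ctrl.sense();print(s['tcp_pos'],s['ee_rot'])
move_to(L(-41,180),RL);move_to(L(-41,103),RL)
E
```

```text
[476.497119   340.69574967 259.15296964] [-3.13514627e+00  1.87492595e-03 -3.04621138e+00]
t 7.8 dp [-0.0066 -0.0225  0.0793] |dp| 0.0827 rot [-0.0065  0.0018 -0.0096] deg 0.7
t 7.8 dp [-0.0064 -0.022   0.1563] |dp| 0.158 rot [-0.0065  0.0018 -0.0096] deg 0.7
```

>>> {"op": "move_arm", "data": {"dp": [[-0.003,-0.011,0.03],[-0.0066,-0.0225,0.06],[-0.0066,-0.0225,0.079],[-0.0066,-0.0225,0.079],[-0.0066,-0.0225,0.079]], "rot": [[-0.006,0.002,-0.01],[-0.006,0.002,-0.01],[-0.006,0.002,-0.01],[-0.006,0.002,-0.01],[-0.006,0.002,-0.01]], "grip": [100,100,100,100,100]}}

```text
t: 8.22
tcp_pos: [484.4, 317.2, 180.9]
ee_rot: [-3.141, -0.002, -3.038]
wrist_force: [-0.0, 0.3, -0.2]
finger_gap: 87.5
```

```bash
python3 look.py 9; python3 boxfit.py wrist9; python3 -c "
from h import *
move_to(L(-41,103),RL)"
```

```text
8.3167 [486.21146251 318.84459548 183.11869943] [ 3.14016779e+00  2.75390063e-03 -3.03691836e+00] [ 0.461  0.369  1.601  0.     1.168 -1.214] [ 0.4 -0.2  0. ] 87.6901498728035
finger inner 43.1202966186073 -43.68848063492317 x 0.04201447383560453
corr [0.01210042 0.28692646 0.00052049]
top z 62.61092977155556
top rect ((481.7255859375, 361.0285949707031), (82.36955261230469, 104.84323120117188), 6.012185096740723)
paddle 1370 [477.43531383 301.15106844 100.31530792] [493.95680235 343.13221501 146.55401661] [483.34377436 321.17571935 131.32228378]
paddle in box y [-59.11817368 -40.15181239 -19.36029743] x [-7.0569383  -3.83051617  6.12105483] z98 145.5038958394495
t 8.3167 dp [ 0.0011 -0.0004  0.0801] |dp| 0.0801 rot [ 0.0014  0.0028 -0.0003] deg 0.2
```

View pics/wrist9.png

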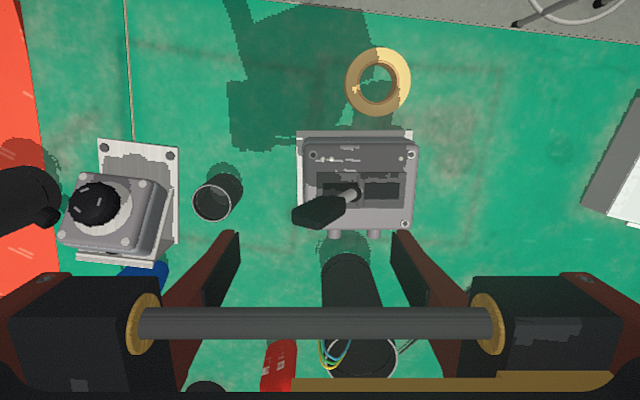

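>>> {"op": "move_arm", "data": {"dp": [[0.001,0,0.02],[0.001,0,0.04],[0.001,0,0.06],[0.001,0,0.08],[0.001,0,0.08]], "rot": [[0.0014,0.0028,0],[0.0014,0.0028,0],[0.0014,0.0028,0],[0.0014,0.0028,0],[0.0014,0.0028,0]], "grip": [100,100,100,100,100]}}

```text
t: 8.73
tcp_pos: [483.4, 318.5, 100.3]
ee_rot: [-3.14, -0.005, -3.036]
wrist_force: [-0.9, -0.1, -0.2]
finger_gap: 88.1
```

```bash
sed -i 's/^BX=np.array(\[481.,359.2\])/BX=np.array([481.3,360.])/' h.py; python3 look.py 10; python3 boxfit.py wrist10; python3 -c "
from h import *
move_to(L(0,104),RL)"
```

```text
8.8333 [485.13647129 319.3009694  102.94648386] [-3.14132673e+00 -9.82863600e-04 -3.03599300e+00] [ 0.463  0.463  1.679  0.     1.    -1.213] [-1.1 -0.5 -0.2] 87.45221049606016
finger inner 22.008682109163967 -43.392152549714396 x 0.2479995601872904
corr [-8.80331125e-01  1.06583166e+01 -3.08693386e-03]
top z 62.615475795136604
top rect ((481.6815490722656, 361.09808349609375), (82.94691467285156, 104.7610092163086), 6.098930358886719)
paddle 8943 [468.1862747  270.00787723 100.02194207] [502.95721231 375.25696192 164.987754  ] [480.51057634 325.02568518 134.8025039 ]
paddle in box y [-89.76195638 -36.65373688  13.21566495] x [-11.85697526  -6.23853581   9.13975546] z98 163.22892351210632
t 8.8333 dp [-0.0005  0.0409 -0.0011] |dp| 0.0409 rot [-0.0003 -0.001   0.0006] deg 0.1
```

View pics/wrist10.png

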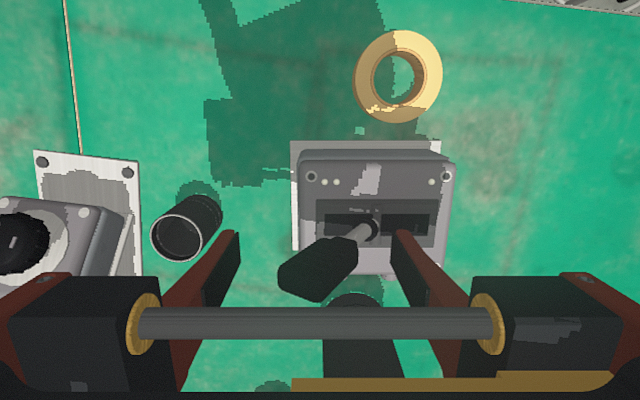

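>>> {"op": "move_arm", "data": {"dp": [[0,0.01,-0.001],[0,0.02,-0.001],[-0.0005,0.03,-0.001],[-0.0005,0.041,-0.001],[-0.0005,0.041,-0.001]], "rot": [[0,0,0],[0,0,0],[0,0,0],[0,0,0],[0,0,0]], "grip": [100,100,100,100,100]}}

```text
t: 9.25
tcp_pos: [481.7, 362.3, 104.4]
ee_rot: [3.141, 0.001, -3.035]
wrist_force: [0.8, 0.2, -0.1]
finger_gap: 88.0
```

```bash
python3 look.py 11; python3 -c "
from h import *
move_to(L(0,104),RL)"
```

```text
9.35 [481.18467816 361.2111734  103.66523742] [ 3.14104045e+00 -2.63178596e-04 -3.03488172e+00] [ 5.290e-01  4.870e-01  1.632e+00  1.000e-03  1.023e+00 -1.149e+00] [-1.1  0.2 -0.1] 87.80985986136336
t 9.35 dp [ 0.     -0.0012 -0.0003] |dp| 0.0013 rot [ 0.0006 -0.0003  0.0017] deg 0.1
```

View pics/wrist11.png

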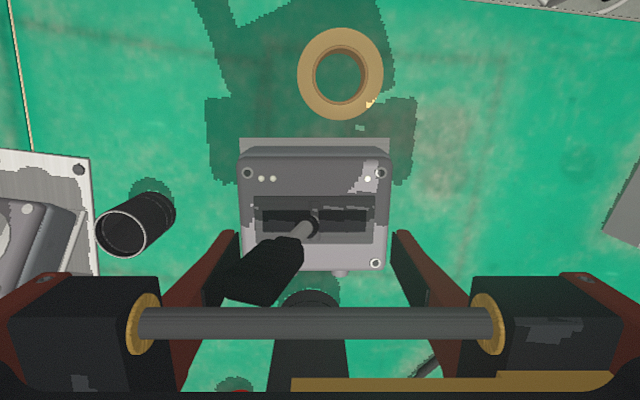

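>>> {"op": "move_arm", "data": {"dp": [[0,-0.0005,0],[0,-0.0005,0],[0,-0.0005,0],[0,-0.0005,0],[0,-0.0005,0]], "rot": [[0,0,0],[0,0,0],[0,0,0],[0,0,0],[0,0,0]], "grip": [60,50,40,31,31]}}

```text
t: 9.77
tcp_pos: [481.1, 358.7, 103.0]
ee_rot: [-3.141, -0.002, -3.037]
wrist_force: [-0.1, -4.6, 3.4]
finger_gap: 58.0
```

>>> {"op": "move_arm", "data": {"dp": [[0,0,0],[0,0,0],[0,0,0],[0,0,0],[0,0,0]], "rot": [[0,0,0],[0,0,0],[0,0,0],[0,0,0],[0,0,0]], "grip": [31,31,31,31,31]}}

```text
t: 10.18
tcp_pos: [480.9, 359.4, 102.8]
ee_rot: [-3.141, -0.002, -3.036]
wrist_force: [0.0, -2.2, 2.0]
finger_gap: 28.3
```

```bash
python3 look.py 12; python3 -c "
from h import *
move_to(L(0,104),RL)"
```

```text
10.2833 [480.91836416 359.4220256  102.80595261] [-3.14120850e+00 -1.84433648e-03 -3.03616946e+00] [ 0.527  0.487  1.634  0.     1.023 -1.15 ] [ 1.1 -2.1  1.4] 27.478025634060817
t 10.2833 dp [-0.0004  0.0005 -0.0012] |dp| 0.0014 rot [-0.0004 -0.0018  0.0004] deg 0.1
```

View pics/wrist12.png

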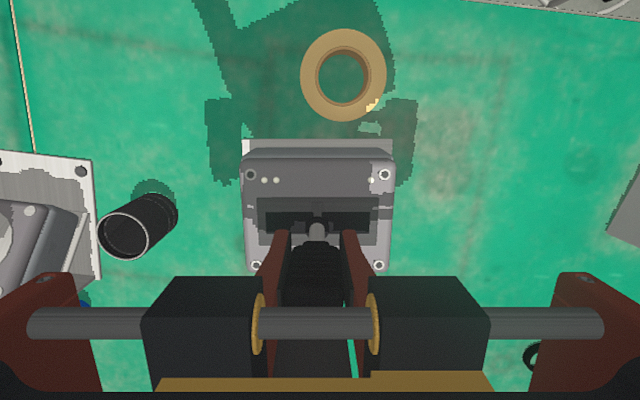

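>>> {"op": "move_arm", "data": {"dp": [[0,0,0],[0,0,0],[0,0,0],[0,0,0],[0,0,0]], "rot": [[0,0,0],[0,0,0],[0,0,0],[0,0,0],[0,0,0]], "grip": [55,55,55,55,55]}}

```text
t: 10.7
tcp_pos: [480.8, 359.5, 102.8]
ee_rot: [-3.141, -0.002, -3.036]
wrist_force: [-0.8, -0.7, 0.1]
finger_gap: 48.2
```

```bash
python3 look.py 13
python3 - <<'E'
from h import *
c=eyes.camera('scene');save(c,'scene13')
P=cloud(c);np.savez('scene13.npz',P=P)
c=eyes.camera('side');u,v=250,160
cv2.imwrite('pics/side13.png',cv2.resize(c['image'][120:220,190:310,::-1],None,fx=5,fy=5,interpolation=cv2.INTER_CUBIC))
d=np.load('wrist13.npz');P=d['P'];q=P[(np.hypot(P[...,0]-481,P[...,1]-360)<19)&(P[...,2]>70)&(P[...,2]<165)]
v=(q[:,:2]-BX)@by
for z in range(70,165,10):
    k=(q[:,2]>=z)&(q[:,2]<z+10)
    if k.sum()>5: print(z,k.sum(),np.percentile(v[k],[2,50,98]).round(1))
E
```

```text
10.8 [480.88740111 359.42200358 102.81492783] [-3.14118192e+00 -1.84364175e-03 -3.03607545e+00] [ 0.527  0.487  1.634  0.     1.023 -1.15 ] [ 0.2 -0.9 -0.5] 48.06703443089612
70 262 [-6.5  1.4  8.6]
80 89 [-3.7  0.7  5.1]
90 101 [-4.1  0.7  4.9]
100 134 [-6.6  0.1  7. ]
110 220 [-12.    0.6  12.1]
120 474 [-12.2   0.1  12. ]
130 542 [-12.6  -0.4  11.7]
140 706 [-12.8  -0.4  11.6]
150 1429 [-12.9  -0.8  11.4]
```

View pics/wrist13.png

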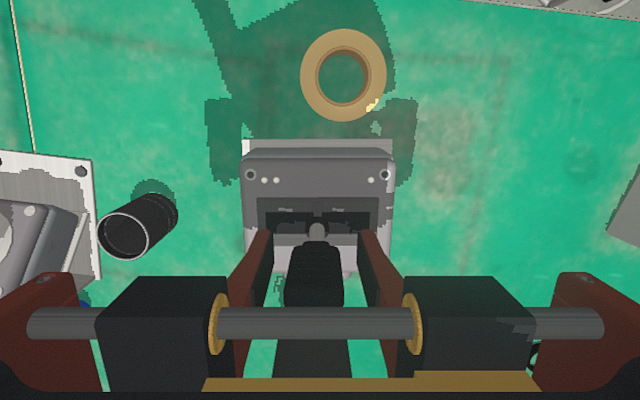

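View pics/side13.png

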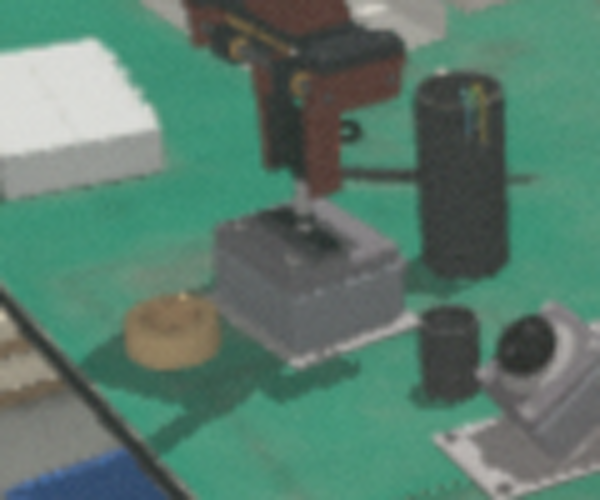

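>>> {"op": "move_arm", "data": {"dp": [[0,0,0],[0,0,0],[0,0,0],[0,0,0],[0,0,0]], "rot": [[0,0,0],[0,0,0],[0,0,0],[0,0,0],[0,0,0]], "grip": [60,60,60,60,60]}}

```text
t: 11.32
tcp_pos: [481.0, 359.3, 102.9]
ee_rot: [-3.141, -0.002, -3.036]
wrist_force: [0.2, -0.0, 0.8]
finger_gap: 52.5
```

>>> {"op": "move_arm", "data": {"dp": [[0,0,0],[0,0,0],[0,0,0],[0,0,0],[0,0,0]], "rot": [[0,0,0],[0,0,0],[0,0,0],[0,0,0],[0,0,0]], "grip": [60,60,60,60,60]}}

```text
t: 11.73
tcp_pos: [481.0, 359.3, 102.9]
ee_rot: [-3.141, -0.002, -3.036]
wrist_force: [0.5, -0.3, -0.4]
finger_gap: 52.6
```

>>> {"op": "move_arm", "data": {"dp": [[0,0,0],[0,0,0],[0,0,0],[0,0,0],[0,0,0]], "rot": [[0,0,0],[0,0,0],[0,0,0],[0,0,0],[0,0,0]], "grip": [60,60,60,60,60]}}

```text
t: 12.15
tcp_pos: [481.0, 359.3, 102.8]
ee_rot: [-3.141, -0.002, -3.036]
wrist_force: [-0.5, 0.1, 0.3]
finger_gap: 53.0
```

>>> {"op": "move_arm", "data": {"dp": [[0,0,0],[0,0,0],[0,0,0],[0,0,0],[0,0,0]], "rot": [[0,0,0],[0,0,0],[0,0,0],[0,0,0],[0,0,0]], "grip": [60,60,60,60,60]}}

```text
t: 12.57
tcp_pos: [480.9, 359.3, 102.8]
ee_rot: [-3.141, -0.002, -3.036]
wrist_force: [0.1, 0.1, -0.6]
finger_gap: 52.9
```

>>> {"op": "move_arm", "data": {"dp": [[0,0,0],[0,0,0],[0,0,0],[0,0,0],[0,0,0]], "rot": [[0,0,0],[0,0,0],[0,0,0],[0,0,0],[0,0,0]], "grip": [60,60,60,60,60]}}

```text
t: 12.98
tcp_pos: [481.0, 359.3, 102.8]
ee_rot: [-3.141, -0.002, -3.036]
wrist_force: [-0.6, 0.6, -0.7]
finger_gap: 52.5
```

>>> {"op": "move_arm", "data": {"dp": [[0,0,0],[0,0,0],[0,0,0],[0,0,0],[0,0,0]], "rot": [[0,0,0],[0,0,0],[0,0,0],[0,0,0],[0,0,0]], "grip": [60,60,60,60,60]}}

```text
t: 13.4
tcp_pos: [481.0, 359.3, 102.9]
ee_rot: [-3.141, -0.002, -3.036]
wrist_force: [0.1, -0.4, 0.2]
finger_gap: 52.8
```

>>> {"op": "move_arm", "data": {"dp": [[0,0,0],[0,0,0],[0,0,0],[0,0,0],[0,0,0]], "rot": [[0,0,0],[0,0,0],[0,0,0],[0,0,0],[0,0,0]], "grip": [100,100,100,100,100]}}

```text
t: 13.82
tcp_pos: [480.9, 359.3, 102.8]
ee_rot: [-3.141, -0.002, -3.036]
wrist_force: [-0.4, -0.2, -0.5]
finger_gap: 82.6
```

>>> {"op": "move_arm", "data": {"dp": [[0,0.013,0],[0,0.026,0],[0,0.038,0],[0,0.05,0],[0,0.058,0]], "rot": [[0,0,0],[0,0,0],[0,0,0],[0,0,0],[0,0,0]], "grip": [100,100,100,100,100]}}

```text
t: 14.23
tcp_pos: [474.4, 417.9, 102.4]
ee_rot: [-3.139, -0.002, -3.035]
wrist_force: [1.2, -5.0, -5.1]
finger_gap: 88.1
```

>>> {"op": "move_arm", "data": {"dp": [[0,0.001,0],[0,0.002,0],[0,0.003,0],[0,0.004,0],[0,0.004,0]], "rot": [[0,0,0],[0,0,0],[0,0,0],[0,0,0],[0,0,0]], "grip": [100,100,100,100,100]}}

```text
t: 14.65
tcp_pos: [474.0, 420.2, 102.3]
ee_rot: [-3.14, -0.003, -3.036]
wrist_force: [0.4, -4.4, -3.7]
finger_gap: 87.6
```

```bash
python3 look.py 14; python3 boxfit.py wrist14
```

```text
14.75 [474.08683629 420.24234136 102.40882834] [-3.14025779e+00 -2.89720423e-03 -3.03662540e+00] [ 0.616  0.529  1.555  0.     1.061 -1.06 ] [ 0.4 -4.7 -3.1] 88.08281078752562
finger inner 43.702586571706746 -22.057690908701616 x -0.5513098467440267
corr [  0.58568512 -10.82063007   0.0160437 ]
top z 62.66270624891541
top rect ((481.468017578125, 361.6490783691406), (82.9942626953125, 104.65699005126953), 6.166187286376953)
paddle 6535 [468.63216215 362.19419407 100.05761663] [492.23380215 419.48081202 164.99172428] [473.81364341 387.65501664 135.49499738]
paddle in box y [ 4.03985941 22.66993493 56.33540322] x [-11.1472514   -6.10163611   9.32314545] z98 163.09530699321766
```

View pics/wrist14.png

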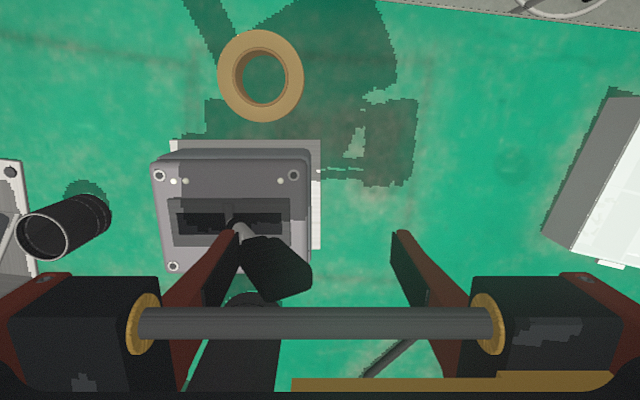

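>>> {"op": "move_arm", "data": {"dp": [[0,0.001,0],[0,0.002,0],[0,0.003,0],[0,0.0035,0],[0,0.004,0]], "rot": [[0,0,0],[0,0,0],[0,0,0],[0,0,0],[0,0,0]], "grip": [100,100,100,100,100]}}

```text
t: 15.17
tcp_pos: [473.6, 423.9, 102.3]
ee_rot: [-3.14, -0.003, -3.036]
wrist_force: [0.8, -5.5, -4.9]
finger_gap: 87.6
```

>>> {"op": "move_arm", "data": {"dp": [[0,0.0005,0],[0,0.001,0],[0,0.0015,0],[0,0.002,0],[0,0.002,0]], "rot": [[0,0,0],[0,0,0],[0,0,0],[0,0,0],[0,0,0]], "grip": [100,100,100,100,100]}}

```text
t: 15.58
tcp_pos: [473.4, 424.8, 102.1]
ee_rot: [-3.138, -0.004, -3.036]
wrist_force: [1.9, -7.9, -4.1]
finger_gap: 87.9
```

>>> {"op": "move_arm", "data": {"dp": [[0,0.0005,0],[0,0.001,0],[0,0.0015,0],[0,0.002,0],[0,0.002,0]], "rot": [[0,0,0],[0,0,0],[0,0,0],[0,0,0],[0,0,0]], "grip": [100,100,100,100,100]}}

```text
t: 16.0
tcp_pos: [473.3, 425.0, 101.9]
ee_rot: [-3.135, -0.004, -3.036]
wrist_force: [3.7, -13.7, -3.2]
finger_gap: 87.8
```

```bash
python3 look.py 15
python3 - <<'E'
from h import *
d=np.load('wrist15.npz');P=d['P']
c=np.array([481.5,360.8])
x=(P[...,:2]-c)@bx;v=(P[...,:2]-c)@by
m=(abs(x)<14)&(v>3)&(v<75)&(P[...,2]>95)&(P[...,2]<160)
q=np.c_[v[m],P[m][:,2]]
print(len(q));
for z in range(95,160,8):
    k=(q[:,1]>=z)&(q[:,1]<z+8)
    if k.sum()>5: print(z,k.sum(),np.percentile(q[k,0],[2,50,98]).round(1))
E
```

```text
16.1 [473.26681715 425.00290096 101.88558993] [-3.13474035 -0.00411578 -3.03581876] [ 0.626  0.534  1.545 -0.004  1.069 -1.049] [  3.2 -14.7  -3.5] 87.61589327755223
6151
95 164 [15.  27.9 43.3]
103 404 [13.1 25.1 47.9]
111 742 [13.8 26.6 53.2]
119 864 [13.6 32.2 58.9]
127 1271 [13.9 43.1 64.5]
135 1521 [13.1 46.3 58.5]
143 528 [10.9 21.  47.2]
151 595 [ 9.5 19.8 21.9]
159 62 [ 8.6 17.2 21. ]
```

>>> {"op": "move_arm", "data": {"dp": [[0,-0.008,0],[0,-0.014,-0.01],[0,-0.014,-0.045],[0,-0.014,-0.085],[0,-0.014,-0.125]], "rot": [[0,0,0],[0,0,0],[0,0,0],[0,0,0],[0,0,0]], "grip": [100,100,100,100,100]}}

```text
t: 16.52
tcp_pos: [475.1, 415.5, 230.3]
ee_rot: [3.14, -0.002, -3.037]
wrist_force: [1.0, 0.6, 0.6]
finger_gap: 87.4
```

```bash
python3 look.py 16
python3 - <<'E'
from h import *
d=np.load('wrist16.npz');P=d['P']
c=np.array([481.5,360.8])
x=(P[...,:2]-c)@bx;v=(P[...,:2]-c)@by
m=(abs(x)<14)&(v>3)&(v<75)&(P[...,2]>95)&(P[...,2]<160)
q=np.c_[v[m],P[m][:,2]]
for z in range(95,160,8):
    k=(q[:,1]>=z)&(q[:,1]<z+8)
    if k.sum()>5: print(z,k.sum(),np.percentile(q[k,0],[2,50,98]).round(1))
move_to(HD+70*n_st,RS(-.45))
E
```

```text
16.6167 [479.64001999 418.88457092 237.28615488] [ 3.13276707  0.01210855 -3.03626845] [ 0.608  0.392  1.421  0.002  1.314 -1.068] [ 1.  -0.6 -0.4] 87.65908157143402
95 17 [19.7 27.5 40.6]
103 37 [22.6 37.1 47.1]
111 109 [22.6 27.7 50.7]
119 135 [28.1 33.4 57.1]
127 232 [33.6 52.5 64.7]
135 300 [39.5 49.4 58.3]
143 12 [45.3 46.5 48.7]
t 16.6167 dp [ 0.042  -0.2986  0.0926] |dp| 0.3154 rot [ 0.1321 -0.388  -0.2927] deg 28.9
```

View pics/wrist16.png

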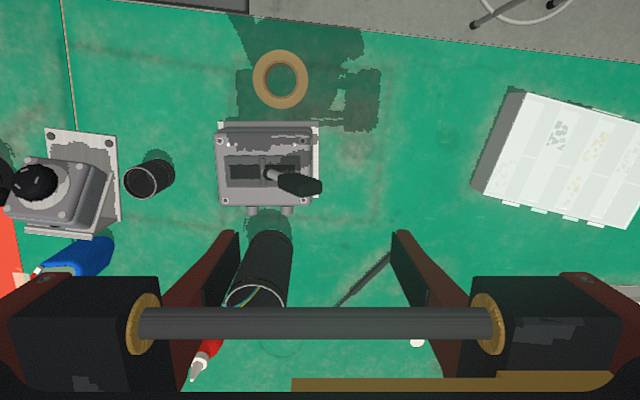

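>>> {"op": "move_arm", "data": {"dp": [[0.004,-0.04,0.0],[0.01,-0.081,0.005],[0.016,-0.122,0.015],[0.022,-0.162,0.028],[0.028,-0.2,0.042]], "rot": [[0.025,-0.075,-0.06],[0.05,-0.15,-0.12],[0.08,-0.23,-0.18],[0.105,-0.31,-0.24],[0.132,-0.388,-0.293]], "grip": [75,75,75,75,75]}}

```text
t: 17.03
tcp_pos: [468.9, 214.3, 188.2]
ee_rot: [-2.944, 0.367, -2.698]
wrist_force: [2.6, -1.6, -0.0]
finger_gap: 65.8
```

Run:
```python
from h import *
for i in range(3): eyes.camera('wrist')
s=ctrl.sense();print(s['tcp_pos'],s['joint_positions'].round(2),s['finger_gap'])
move_to(HD+60*n_st,RS(-.45))
```

```text
[459.89889732 209.21068869 181.77697492] [ 0.44  0.14  2.04 -0.33  0.65 -1.3 ] 65.77331756193162
t 17.1833 dp [ 0.0388 -0.0802  0.054 ] |dp| 0.1042 rot [-0.0041 -0.0268  0.0049] deg 1.6
```

>>> {"op": "move_arm", "data": {"dp": [[0.012,-0.027,0.012],[0.025,-0.053,0.03],[0.039,-0.08,0.045],[0.039,-0.08,0.054],[0.039,-0.08,0.054]], "rot": [[-0.001,-0.01,0],[-0.003,-0.02,0],[-0.004,-0.027,0.005],[-0.004,-0.027,0.005],[-0.004,-0.027,0.005]], "grip": [75,75,75,75,75]}}

```text
t: 17.6
tcp_pos: [487.2, 122.5, 137.8]
ee_rot: [-2.95, 0.388, -2.708]
wrist_force: [-0.3, -0.3, 0.4]
finger_gap: 65.9
```

```bash
python3 look.py 17; python3 headfit.py wrist17
python3 - <<'E'
from h import *
move_to(HD+30*n_st,RS(-.45))
E
```

```text
17.7 [487.20854727 124.31052578 138.89790554] [-2.94955187  0.38908912 -2.70380562] [ 0.181  0.184  2.155 -0.239  0.39  -1.587] [-0.7  0.2 -0.5] 65.82669171889708
finger inner 31.828484183362136 -33.25008078908146 x [-10.37228398  10.88574739] z 2.604962028576783
n [-0.57415049  0.01508451  0.81861082] off 3452
crown height over face 26.550829609867428
((0.6567190289497375, 0.37343984842300415), 20.0994815826416)
head ctr world raw [515.06738293 118.2304096   77.58507826] tool raw [ 2.29808768 -4.53089497 67.42799945] corr world [515.03333981 118.98485968  77.55694383]
t 17.7 dp [ 0.0088 -0.0026  0.03  ] |dp| 0.0314 rot [-0.0002  0.0141 -0.0014] deg 0.8
```

View pics/wrist17.png

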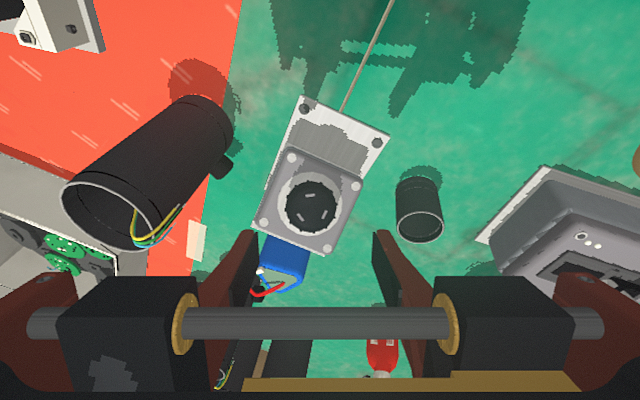

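Run:
```python
from h import *
d=np.load('wrist17.npz');P=d['P'].reshape(-1,3)
ph=np.array([515.1,118.2,77.6]);h=(P-ph)@n_st+15;r=np.linalg.norm(np.cross(P-ph,n_st),axis=1)
for a in range(0,44,4):
    k=(r>=a)&(r<a+4)&(h>-6)&(h<35)
    if k.sum()>3: print(a,k.sum(),np.percentile(h[k],[5,50,95]).round(1))
move_to(ph-5*n_st,RS(-.45));move_to(ph+25*n_st,RS(-.45))
```

```text
0 88 [24.1 25.2 26.5]
4 264 [24. 25. 26.]
8 440 [23.1 24.5 25.8]
12 590 [21.7 23.3 24.5]
16 721 [ 2.3 19.9 22.6]
20 538 [ 0.4  1.7 17.8]
24 850 [-1.3  0.7  2.1]
28 1065 [-1.7 -0.7  0.4]
32 1147 [-3.3 -1.   0.3]
36 728 [-4.6 -1.2  0.4]
40 410 [-4.7 -1.2  0.5]
t 17.7 dp [ 0.0015 -0.0049  0.0723] |dp| 0.0725 rot [-0.0002  0.0141 -0.0014] deg 0.8
t 17.7 dp [ 0.0064 -0.0029  0.0428] |dp| 0.0434 rot [-0.0002  0.0141 -0.0014] deg 0.8
```

>>> {"op": "move_arm", "data": {"dp": [[0.004,-0.001,0.015],[0.0064,-0.003,0.03],[0.0064,-0.003,0.0428],[0.004,-0.004,0.058],[0.0015,-0.005,0.0725]], "rot": [[0,0.007,0],[0,0.014,-0.001],[0,0.014,-0.001],[0,0.014,-0.001],[0,0.014,-0.001]], "grip": [75,75,75,75,75]}}

```text
t: 18.12
tcp_pos: [517.9, 119.4, 73.0]
ee_rot: [-2.95, 0.376, -2.702]
wrist_force: [-0.4, -0.0, 0.2]
finger_gap: 65.6
```

```bash
python3 look.py 18
python3 - <<'E'
from h import *
ph=np.array([515.1,118.2,77.6])
s=ctrl.sense();print('h above ph',(s['tcp_pos']-ph)@n_st)
move_to(ph-5*n_st,RS(-.45))
E
```

```text
18.2167 [517.91733004 119.14662233  72.13970492] [-2.94994086  0.37402743 -2.70249247] [ 0.156  0.362  2.156 -0.373  0.229 -1.471] [-0.5 -0.   0.6] 65.69301178905535
h above ph -6.0775836136996055
t 18.2167 dp [-0.0001 -0.0012 -0.0012] |dp| 0.0017 rot [ 0.0006 -0.0004  0.0026] deg 0.2
```

View pics/wrist18.png

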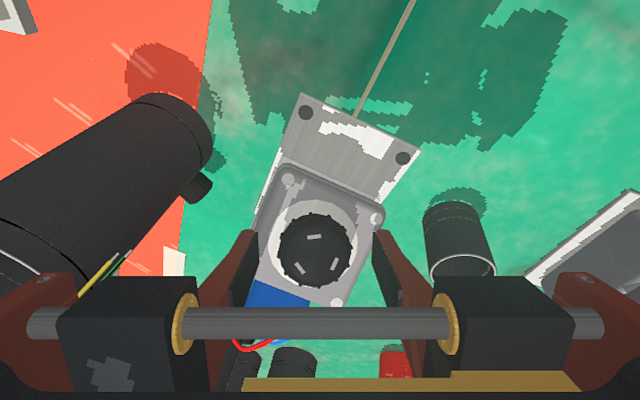

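>>> {"op": "move_arm", "data": {"dp": [[0,-0.001,-0.0005],[0,-0.001,-0.0005],[0,-0.001,-0.0005],[0,-0.001,-0.0005],[0,-0.001,-0.0005]], "rot": [[0,0,0],[0,0,0],[0,0,0],[0,0,0],[0,0,0]], "grip": [35,35,35,35,35]}}

```text
t: 18.63
tcp_pos: [515.5, 117.6, 73.4]
ee_rot: [-2.951, 0.374, -2.705]
wrist_force: [-4.5, 8.5, 5.5]
finger_gap: 38.7
```

>>> {"op": "move_arm", "data": {"dp": [[0,0,0],[0,0,0],[0,0,0]], "rot": [[0,0,0],[0,0,0],[0,0,0]], "grip": [35,35,35]}}

```text
t: 18.88
tcp_pos: [515.5, 117.6, 73.4]
ee_rot: [-2.951, 0.374, -2.704]
wrist_force: [-4.9, 8.7, 6.1]
finger_gap: 39.2
```

```bash
python3 look.py 19
python3 - <<'E'
from h import *
ph=np.array([515.1,118.2,77.6])
s=ctrl.sense();print('h above ph',(s['tcp_pos']-ph)@n_st,s['moment'])
T=R.from_euler('xyz',s['ee_rot']);print('n in tool',T.inv().apply(n_st))
E
```

```text
18.9833 [515.5325214  117.64634425  73.40765604] [-2.95100337  0.37428525 -2.70426869] [ 0.152  0.356  2.161 -0.364  0.229 -1.481] [-5.7  8.9  5.2] 38.44154028728995
h above ph -3.688552873593661 [1.53869721 0.59908298 0.62724509]
n in tool [ 0.17951732  0.06859825 -0.98136019]
```

>>> {"op": "move_arm", "data": {"dp": [[0.0001,0,-0.0008],[0.0003,0.0001,-0.0017],[0.0005,0.0002,-0.0026],[0.0006,0.0002,-0.0035],[0.0008,0.0003,-0.0044]], "rot": [[0,0,0.1],[0,0,0.2],[0,0,0.3],[0,0,0.4],[0,0,0.5]], "grip": [35,35,35,35,35]}}

```text
t: 19.4
tcp_pos: [512.8, 118.5, 76.9]
ee_rot: [3.116, 0.418, 3.034]
wrist_force: [-6.6, 16.3, 3.3]
finger_gap: 38.1
```

```bash
python3 look.py 20
python3 - <<'E'
from h import *
ph=np.array([515.1,118.2,77.6])
s=ctrl.sense();print('h above ph',(s['tcp_pos']-ph)@n_st,s['moment'],s['wrist_force'])
T=R.from_euler('xyz',s['ee_rot']);print('n in tool',T.inv().apply(n_st))
print((R.from_matrix(RS(-.45)).inv()*T).as_rotvec())
E
```

```text
19.5 [512.6939591  118.47375255  76.96380177] [3.11692976 0.41746196 3.03518028] [ 0.155  0.346  2.163 -0.353  0.236 -0.988] [-5.3 14.4  4.2] 38.377514552908515
h above ph 0.861769642796093 [2.85139555 0.87058056 1.46443549] [-5.28076356 14.43254906  4.24248838]
n in tool [ 0.19024355 -0.02530741 -0.98141069]
[-1.89872621e-03  3.74859339e-04  5.01563807e-01]
```

View pics/wrist20.png

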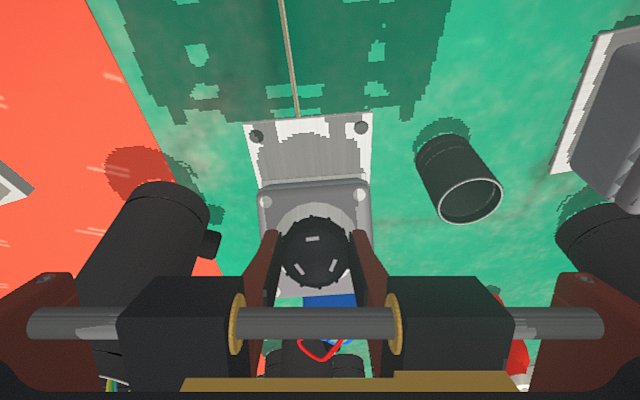

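>>> {"op": "move_arm", "data": {"dp": [[0.0002,0,-0.0009],[0.0003,0,-0.0018],[0.0005,-0.0001,-0.0026],[0.0007,-0.0001,-0.0035],[0.0007,-0.0001,-0.0037]], "rot": [[0,0,0.1],[0,0,0.2],[0,0,0.3],[0,0,0.4],[0,0,0.45]], "grip": [35,35,35,35,35]}}

```text
t: 19.92
tcp_pos: [511.2, 118.8, 80.3]
ee_rot: [2.928, 0.363, 2.549]
wrist_force: [-6.1, 15.6, 3.0]
finger_gap: 38.6
```

```bash
python3 look.py 21
python3 - <<'E'
from h import *
ph=np.array([515.1,118.2,77.6])
s=ctrl.sense();print('h above ph',(s['tcp_pos']-ph)@n_st,s['moment'],s['wrist_force'])
T=R.from_euler('xyz',s['ee_rot']);print('n in tool',T.inv().apply(n_st))
print((R.from_matrix(RS(-.45)).inv()*T).as_rotvec())
E
```

```text
20.0167 [511.12299155 118.74035225  80.27903914] [2.92924593 0.36412627 2.55266231] [ 0.156  0.337  2.164 -0.343  0.243 -0.548] [-5.1 16.   2.7] 38.66547929041623
h above ph 4.48140117644391 [2.85480614 0.59931186 1.43728977] [-5.08909857 16.04786714  2.73314259]
n in tool [ 0.15981616 -0.1044722  -0.98160296]
[-2.30402785e-03 -1.88036136e-04  9.50164420e-01]
```

View pics/wrist21.png

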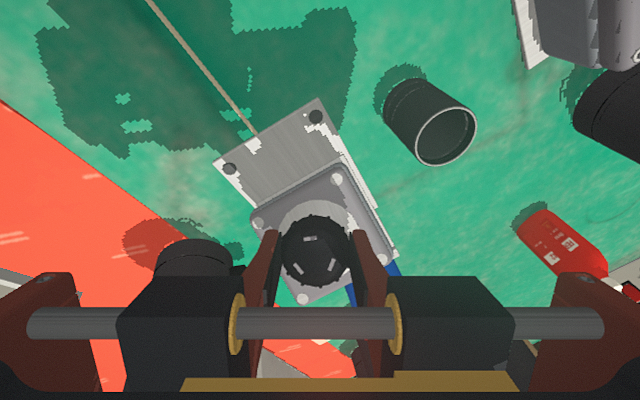

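>>> {"op": "move_arm", "data": {"dp": [[0,0,-0.0003],[0,0,-0.0003],[0,0,-0.0003],[0,0,-0.0003]], "rot": [[0,0,0.06],[0,0,0.12],[0,0,0.18],[0,0,0.18]], "grip": [35,35,35,35]}}

```text
t: 20.35
tcp_pos: [512.5, 117.6, 81.1]
ee_rot: [2.867, 0.323, 2.368]
wrist_force: [0.1, 4.9, 4.2]
finger_gap: 38.7
```

```bash
python3 look.py 22
python3 - <<'E'
from h import *
ph=np.array([515.1,118.2,77.6])
s=ctrl.sense();print('h above ph',(s['tcp_pos']-ph)@n_st,s['moment'],s['wrist_force'])
for n in ('wrist19','wrist20','wrist21','wrist22'):
    P=np.load(n+'.npz')['P'].reshape(-1,3);h=(P-ph)@n_st+15;r=np.linalg.norm(np.cross(P-ph,n_st),axis=1)
    print(n,np.percentile(h[(r<8)&(h<45)&(h>10)],[5,50,95]))
E
```

```text
20.45 [512.50773919 117.55820916  81.03076805] [2.86828195 0.32346927 2.37069938] [ 0.154  0.336  2.162 -0.345  0.245 -0.373] [0.3 5.9 6.3] 38.49245936371972
h above ph 4.289520693013582 [ 0.84263375 -0.12330909  0.94339839] [0.27276661 5.93110565 6.31886276]
wrist19 [23.98326561 25.00635384 26.06758774]
wrist20 [27.31427788 28.42550693 29.45836068]
wrist21 [31.12295402 32.11976996 33.04385659]
wrist22 [31.53696879 32.61335797 33.6363438 ]
```

View pics/wrist22.png

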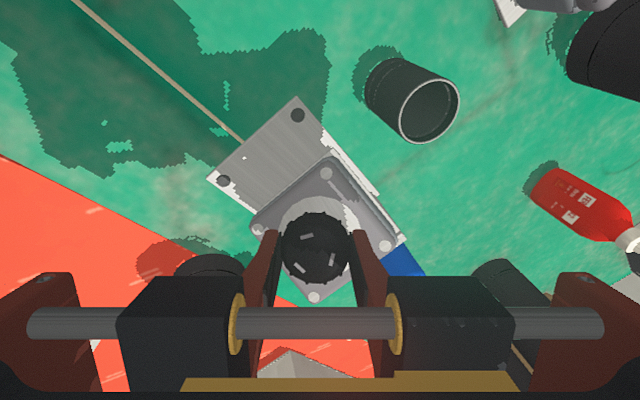

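>>> {"op": "move_arm", "data": {"dp": [[0,0,0],[0,0,0],[0,0,0],[0,0,0],[0,0,0]], "rot": [[0,0,0],[0,0,0],[0,0,0],[0,0,0],[0,0,0]], "grip": [75,75,75,75,75]}}

```text
t: 20.87
tcp_pos: [510.6, 116.3, 79.5]
ee_rot: [2.872, 0.32, 2.368]
wrist_force: [0.6, -0.3, 0.2]
finger_gap: 64.7
```

>>> {"op": "move_arm", "data": {"dp": [[0,0,-0.01],[0,0,-0.03],[0,0,-0.06],[0,0,-0.09],[0,0,-0.12]], "rot": [[0,0,0],[0,0,0],[0,0,0],[0,0,0],[0,0,0]], "grip": [75,75,75,75,75]}}

```text
t: 21.28
tcp_pos: [461.2, 119.0, 189.9]
ee_rot: [2.873, 0.319, 2.369]
wrist_force: [0.3, -0.3, 0.4]
finger_gap: 65.9
```

```bash
python3 look.py 23; python3 look.py 23; python3 headfit.py wrist23
python3 - <<'E'
from h import *
ph=np.array([515.1,118.2,77.6])
for n in ('wrist3','wrist4','wrist7','wrist17','wrist23'):
    P=np.load(n+'.npz')['P'].reshape(-1,3);h=(P-ph)@n_st+15;r=np.linalg.norm(np.cross(P-ph,n_st),axis=1)
    f=np.median(h[(r>27)&(r<38)&(abs(h)<4)])
    print(n,f,np.percentile(h[(r<8)&(h<45)&(h>10)],[5,50,95])-f)
for n in ('scene','side'):
    c=eyes.camera(n);save(c,n+'23')
E
```

```text
21.3833 [463.22323095 119.60882505 193.29844213] [2.86587381 0.32434403 2.36705748] [ 0.184  0.047  2.118 -0.176  0.571 -0.529] [ 0.3  0.2 -1.1] 66.04243695691402
21.4833 [462.84174187 119.23004767 190.19203525] [2.86950356 0.32212657 2.36793834] [ 0.183  0.053  2.12  -0.177  0.567 -0.528] [-1.   0.5 -1.1] 66.00905449503225
finger inner 34.33092768526124 -30.868608130131985 x [-10.40536392  10.84006707] z 1.2812419733707099
n [-0.57523294  0.012928    0.81788748] off 2341
crown height over face 34.1318024024353
((0.1008768081665039, -1.9133586883544922), 19.787578582763672)
head ctr world raw [510.86490565 118.49335835  83.86941634] tool raw [  0.58487441   1.74375146 116.65283329] corr world [509.9526035  117.05353024  83.49691712]
wrist3 -0.7522364181794439 [32.68803258 33.83604639 34.92407211]
wrist4 -0.7717174587408646 [32.74350186 33.8695272  35.05764396]
wrist7 -0.7785882465700489 [24.91841277 25.83964268 27.04225345]
wrist17 -0.8171124874653692 [24.78192624 25.85140364 26.89371291]
wrist23 -0.7347236809660718 [32.09216154 33.2913171  34.55792595]
```

View pics/wrist23.png

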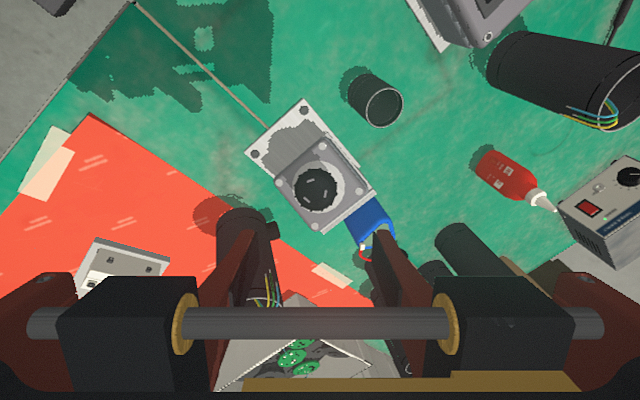

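View pics/scene23.png

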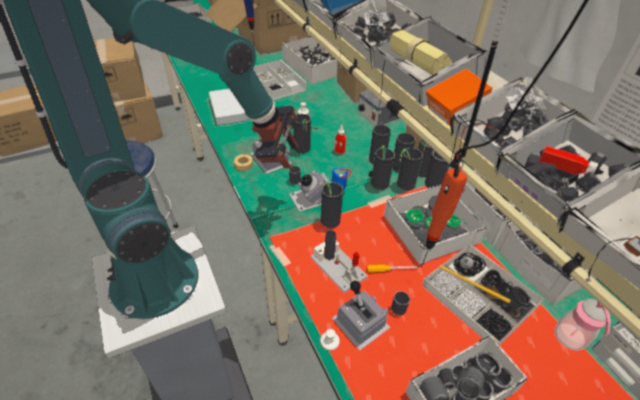

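```bash
cat > ang.py <<'E'
from h import *
import sys
def polar(n,ctr,hh):
    d=np.load(n+'.npz');c={k:d[k] for k in('K','origin','attitude')};im=d['image'].astype(np.float32).mean(2)
    ex=np.cross([0,1,0],n_st);ex/=np.linalg.norm(ex);ey=np.cross(n_st,ex)
    th=np.radians(np.arange(0,360,.5));r=np.arange(4,15,.5)
    p=ctr+hh*n_st+(r[:,None,None]*(np.cos(th)[None,:,None]*ex+np.sin(th)[None,:,None]*ey))
    u,v=proj(c,p);return cv2.remap(im,u.astype(np.float32),v.astype(np.float32),cv2.INTER_LINEAR)
def best(a,b):
    a=a-cv2.blur(a,(61,1));b=b-cv2.blur(b,(61,1))
    a=a-a.mean();b=b-b.mean();a=np.clip(a,-30,60);b=np.clip(b,-30,60)
    s=[(a*np.roll(b,k,1)).sum()/np.sqrt((a*a).sum()*(b*b).sum()) for k in range(720)]
    o=np.argsort(s)[::-1][:1];k=o[0];return (k if k<360 else k-720)*.5,s[k]
ref=polar('wrist17',np.array([515.07,118.3,77.6]),10)
for n,ct in ((sys.argv[1],np.array([510.86,118.5,83.9])),('wrist7',np.array([515.3,119,77.8])),('wrist4',np.array([510.7,119.2,84.3])),('wrist22',np.array([510.86,118.5,83.9])),('wrist21',np.array([510.86,118.5,83.4]))):
    q=polar(n,ct,10);a,s=best(ref,q);print(n,'turn deg',a,'rad',np.radians(a).round(3),'corr',s.round(2))
E
python3 ang.py wrist23
```

```text
wrist23 turn deg 50.5 rad 0.881 corr 0.61
wrist7 turn deg 0.0 rad 0.0 corr 0.69
wrist4 turn deg 0.0 rad 0.0 corr 0.62
wrist22 turn deg -69.0 rad -1.204 corr 0.67
wrist21 turn deg 50.5 rad 0.881 corr 0.56
```

Run:
```python
from h import *
ph=np.array([510.7,118.3,83.9])
move_to(ph+35*n_st,RS(.2))
```

```text
t 21.5833 dp [ 0.0043 -0.0019  0.0809] |dp| 0.081 rot [-0.0029 -0.0029 -0.4789] deg 27.4
```

>>> {"op": "move_arm", "data": {"dp": [[0.001,0,0.016],[0.002,-0.001,0.032],[0.003,-0.0015,0.05],[0.004,-0.002,0.065],[0.0043,-0.002,0.081]], "rot": [[0,0,-0.1],[0,0,-0.2],[0,0,-0.3],[0,0,-0.4],[-0.003,-0.003,-0.479]], "grip": [75,75,75,75,75]}}

```text
t: 22.0
tcp_pos: [490.6, 118.6, 111.0]
ee_rot: [3.056, 0.409, 2.879]
wrist_force: [-0.5, 0.3, 0.3]
finger_gap: 66.1
```

```bash
python3 look.py 24; python3 headfit.py wrist24
python3 - <<'E'
from h import *
eyes.camera('side')
ph=np.array([510.7,118.3,83.9])
s=ctrl.sense();print((s['tcp_pos']-ph)@n_st)
move_to(ph-4*n_st,RS(.2))
E
```

```text
22.1 [489.57830969 118.2231166  109.70886114] [3.05607815 0.40517366 2.87480537] [ 0.166  0.249  2.171 -0.275  0.328 -0.913] [-0.9  0.7 -0.1] 65.69216025053078
finger inner 33.37596239535429 -31.490088323181105 x [-10.64229661  10.80773316] z 3.8245497593521227
n [-0.57385181  0.01197157  0.81887166] off 4038
crown height over face 34.16935029408211
((1.583970308303833, -1.5900307893753052), 20.104721069335938)
head ctr world raw [510.37727757 118.18353777  83.42920034] tool raw [-8.08944081  2.6865967  32.41237957] corr world [510.23355013 117.24887195  83.38779026]
34.155433178716066
t 22.15 dp [-0.0087  0.0029  0.0371] |dp| 0.0382 rot [-0.0017 -0.0038 -0.0019] deg 0.3
```

>>> {"op": "move_arm", "data": {"dp": [[-0.003,0.001,0.01],[-0.005,0.002,0.02],[-0.0075,0.0025,0.03],[-0.0087,0.0029,0.037],[-0.0087,0.0029,0.037]], "rot": [[0,-0.004,-0.002],[0,-0.004,-0.002],[0,-0.004,-0.002],[0,-0.004,-0.002],[0,-0.004,-0.002]], "grip": [75,75,75,75,75]}}

```text
t: 22.57
tcp_pos: [515.2, 118.7, 82.5]
ee_rot: [3.053, 0.415, 2.874]
wrist_force: [-0.3, 0.3, -0.0]
finger_gap: 65.8
```

>>> {"op": "move_arm", "data": {"dp": [[0,0,0],[0,0,0],[0,0,0],[0,0,0],[0,0,0]], "rot": [[0,0,0],[0,0,0],[0,0,0],[0,0,0],[0,0,0]], "grip": [35,35,35,35,35]}}

```text
t: 22.98
tcp_pos: [514.0, 117.9, 83.6]
ee_rot: [3.055, 0.415, 2.876]
wrist_force: [-1.1, -7.3, 2.8]
finger_gap: 38.0
```

```bash
python3 look.py 25
python3 - <<'E'
from h import *
ph=np.array([510.7,118.3,83.9])
s=ctrl.sense();print((s['tcp_pos']-ph)@n_st)
T=R.from_euler('xyz',s['ee_rot']);print('n in tool',T.inv().apply(n_st),'f tool',T.inv().apply(s['wrist_force']))
E
```

```text
23.0833 [513.94279748 117.91315692  83.65309353] [3.05494665 0.41499969 2.87521187] [ 0.157  0.332  2.158 -0.354  0.251 -0.84 ] [-1.2 -6.5  2.1] 38.66321826441246
-2.0663118590329037
n in tool [ 0.17876492 -0.05508862 -0.98234839] f tool [-1.37008893 -6.43824947 -2.27452022]
```

View pics/wrist25.png

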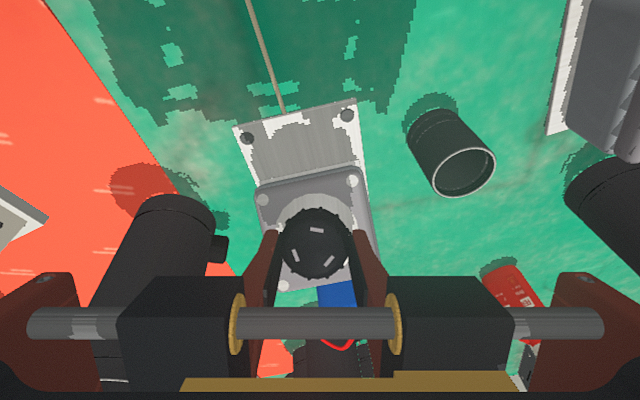

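Gripped again (head at 316,243; mark at 316,230). Turn on by about 0.35 rad with a slight lift.

>>> {"op": "move_arm", "data": {"dp": [[0.0001,-0.0005,-0.0003],[0.0001,-0.0005,-0.0006],[0.0001,-0.0005,-0.0008],[0.0001,-0.0005,-0.0008],[0.0001,-0.0005,-0.0008]], "rot": [[0,0,0.06],[0,0,0.13],[0,0,0.2],[0,0,0.28],[0,0,0.36]], "grip": [35,35,35,35,35]}}

```text
t: 23.5
tcp_pos: [512.3, 117.3, 83.7]
ee_rot: [2.909, 0.355, 2.489]
wrist_force: [-6.3, 3.2, 1.4]
finger_gap: 38.3
```

```bash
python3 look.py 26;python3 ang.py wrist26|head -1
python3 - <<'E'
from h import *
s=ctrl.sense();T=R.from_euler('xyz',s['ee_rot']);print('f tool',T.inv().apply(s['wrist_force']),'m',T.inv().apply(s['moment']))
E
```

```text
23.6 [512.09016685 117.6053057   83.59528102] [2.91000289 0.3553201  2.49148962] [ 0.157  0.33   2.16  -0.351  0.252 -0.483] [-4.7 -4.8  3.4] 38.059334884251584
wrist26 turn deg -68.5 rad -1.196 corr 0.67
f tool [-0.47500458 -5.69445009 -4.93314457] m [ 1.11429023  0.14369735 -0.29890106]
```

View pics/wrist26.png

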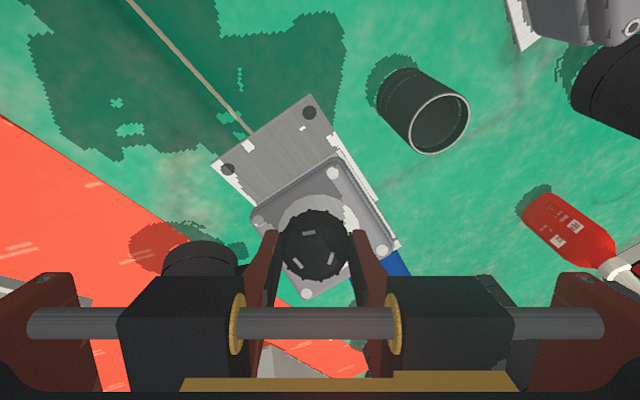

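>>> {"op": "move_arm", "data": {"dp": [[0,0,0],[0,0,0],[0,0,0],[0,0,0],[0,0,0]], "rot": [[0,0,0],[0,0,0],[0,0,0],[0,0,0],[0,0,0]], "grip": [75,75,75,75,75]}}

```text
t: 24.02
tcp_pos: [514.6, 118.6, 84.4]
ee_rot: [2.906, 0.358, 2.491]
wrist_force: [0.2, 0.4, 0.1]
finger_gap: 65.2
```

```bash
python3 look.py 27;python3 ang.py wrist27|head -1; python3 headfit.py wrist27
```

```text
24.1167 [514.35075653 118.5317652   84.27473065] [2.90660283 0.35735723 2.49131488] [ 0.157  0.331  2.158 -0.35   0.25  -0.484] [ 0.3 -0.2  0.2] 66.06689413296036
wrist27 turn deg -68.5 rad -1.196 corr 0.67
finger inner 33.37546662492995 -22.022524822524925 x [-10.0549408   11.21361778] z 2.9220611246159085
n [-0.57465762  0.01448238  0.81826578] off 4881
crown height over face 34.376806716953936
((4.021304607391357, -2.672088623046875), 19.994693756103516)
head ctr world raw [510.51633879 119.55476985  83.79248623] tool raw [ 3.60796651 -1.27192584 -1.16044816] corr world [507.9741508  114.55247718  82.7569655 ]
```

>>> {"op": "move_arm", "data": {"dp": [[0,0,-0.01],[0,0,-0.03],[0,0,-0.06],[0,0,-0.08],[0,0,-0.08]], "rot": [[0,0,0],[0,0,0],[0,0,0],[0,0,0],[0,0,0]], "grip": [75,75,75,75,75]}}

```text
t: 24.53
tcp_pos: [481.6, 120.5, 160.2]
ee_rot: [2.903, 0.36, 2.49]
wrist_force: [0.2, 0.6, -0.4]
finger_gap: 65.6
```

```bash
python3 look.py 28;python3 look.py 28;python3 ang.py wrist28|head -1; python3 headfit.py wrist28
python3 - <<'E'
from h import *
ph=np.array([515.1,118.2,77.6])
for n in ('wrist3','wrist4','wrist23','wrist24','wrist28'):
    P=np.load(n+'.npz')['P'].reshape(-1,3);h=(P-ph)@n_st+15;r=np.linalg.norm(np.cross(P-ph,n_st),axis=1)
    f=np.median(h[(r>27)&(r<38)&(abs(h)<4)])
    print(n,f,np.percentile(h[(r<8)&(h<45)&(h>10)],[5,50,95])-f)
E
```

```text
24.6333 [481.73533975 120.22111282 157.7875418 ] [2.90506811 0.35863924 2.49058338] [ 0.177  0.139  2.138 -0.212  0.456 -0.614] [-0.3  0.7 -0.4] 65.49531946714517
24.7333 [481.10528771 119.93736251 156.28517351] [2.90762463 0.35655373 2.49125098] [ 0.177  0.141  2.139 -0.213  0.456 -0.614] [ 0.4 -0.6 -0.3] 65.9310477061605
wrist28 turn deg -68.5 rad -1.196 corr 0.68
finger inner 33.89553514504737 -31.240646156042033 x [-10.43439221  10.91773193] z 2.70454104228425
n [-0.57439802  0.0156993   0.81842559] off 2926
crown height over face 34.39785013256092
((0.949991762638092, -2.4467883110046387), 19.83132553100586)
head ctr world raw [511.10896943 119.10030229  84.29490496] tool raw [ 2.27568101 -0.59084581 77.96148107] corr world [510.59289072 117.87044775  84.0908614 ]
wrist3 -0.7522364181794439 [32.68803258 33.83604639 34.92407211]
wrist4 -0.7717174587408646 [32.74350186 33.8695272  35.05764396]
wrist23 -0.7347236809660718 [32.09216154 33.2913171  34.55792595]
wrist24 -0.810146475043755 [32.36870898 33.38976296 34.54583623]
wrist28 -0.7487128757063068 [32.67166849 33.71388986 34.72424363]
```

>>> {"op": "move_arm", "data": {"dp": [[0,0,-0.03],[0,0,-0.07],[0,0,-0.11],[0,0,-0.15],[0,0,-0.19]], "rot": [[0,0,0],[0,0,0],[0,0,0],[0,0,0],[0,0,0]], "grip": [75,75,75,75,75]}}

```text
t: 25.15
tcp_pos: [401.9, 123.6, 330.2]
ee_rot: [2.909, 0.355, 2.491]
wrist_force: [0.2, 0.2, -0.2]
finger_gap: 65.7
```

```bash
python3 look.py 29; python3 look.py 29
python3 - <<'E'
from h import *
A={}
for n in ('scene','side'):
    c=eyes.camera(n);save(c,n+'29');np.savez(n+'29.npz',P=cloud(c),image=c['image'])
    a=np.load(n+'0.npz')['image'].astype(int);b=c['image'].astype(int)
    A[n]=np.hstack([x.astype(np.uint8)[100:250,200:360,::-1] for x in (a,b)])
    A[n]=cv2.resize(A[n],None,fx=2.5,fy=2.5,interpolation=cv2.INTER_CUBIC)
    cv2.imwrite(f'pics/cmp_{n}.png',A[n])
    for q in ['selector_grip','ball_switch_lever','tube_a_mid','head_a_mid','roll_mid','flange_mid','pack_mid']:
        print(n,q,[(round(d['conf'],2),np.round(d['bbox']).tolist()) for d in models.find_in(q,n)][:3])
d=np.load('wrist29.npz')
E
```

```text
25.25 [404.87306855 124.73815709 335.59707615] [2.89974424 0.36278603 2.4889384 ] [ 0.244 -0.232  1.962 -0.143  0.999 -0.667] [ 0.9  0.1 -0.7] 66.04081870092725
25.35 [403.54365315 124.09963203 330.32748616] [2.90613945 0.35784432 2.49079993] [ 0.243 -0.227  1.968 -0.143  0.995 -0.667] [ 0.3 -0.4 -0.5] 65.83130701231526
scene selector_grip []
scene ball_switch_lever [(0.57, [350.0, 281.0, 369.0, 308.0])]
scene tube_a_mid [(0.72, [315.0, 183.0, 344.0, 228.0])]
scene head_a_mid [(0.49, [291.0, 166.0, 303.0, 185.0])]
scene roll_mid [(0.6, [233.0, 160.0, 255.0, 170.0])]
scene flange_mid [(0.83, [318.0, 333.0, 342.0, 354.0])]
scene pack_mid [(0.85, [334.0, 165.0, 350.0, 193.0])]
side selector_grip []
side ball_switch_lever [(0.77, [352.0, 249.0, 376.0, 283.0])]
side tube_a_mid [(0.82, [314.0, 178.0, 335.0, 230.0])]
side head_a_mid [(0.55, [239.0, 143.0, 251.0, 167.0]), (0.46, [272.0, 181.0, 286.0, 200.0]), (0.44, [352.0, 249.0, 375.0, 285.0])]
side roll_mid []
side flange_mid [(0.8, [330.0, 299.0, 353.0, 326.0])]
side pack_mid [(0.48, [319.0, 174.0, 337.0, 186.0])]
```

View pics/cmp_scene.png

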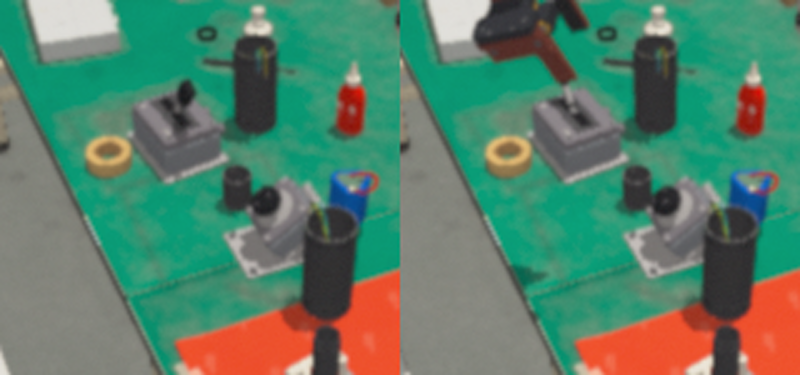

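View pics/cmp_side.png

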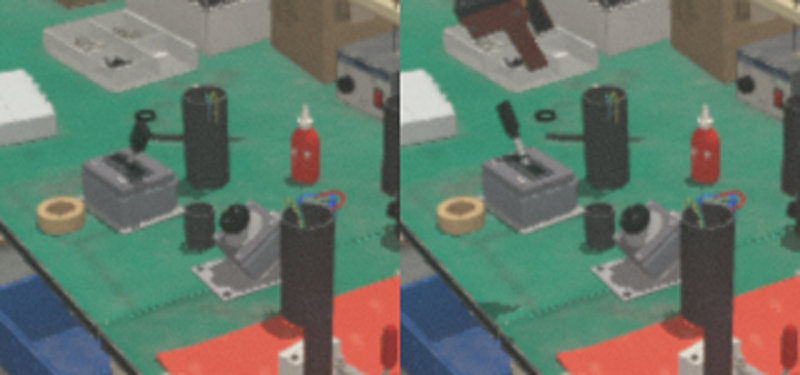

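View pics/wrist29.png

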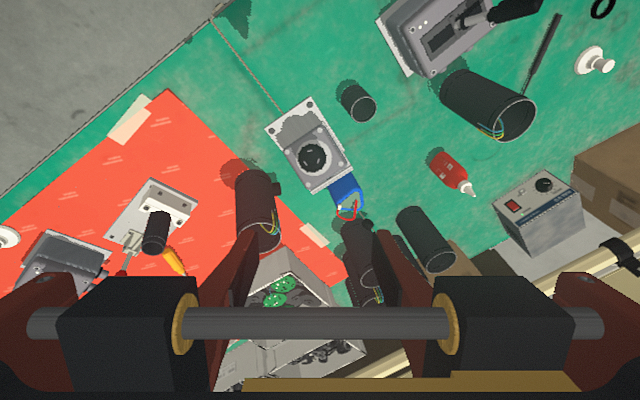

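Run:
```python
from h import *
print(ctrl.hand_in())
```

```text
the job is handed in; nothing more can be done
None
```

I did the changeover in the order asked and handed it in at about 25 s. My last checks found nothing wrong beyond a tiny height difference on the stop head, noted below.

1. **Stop pressed:** I pushed it down with closed fingertips against its hard stop. The push peaked at about 78 N and settled at 33 N. The head then measured 8 mm lower.
2. **Lever to centre:** closing the fingers on the paddle over the pivot brought it upright, to about 0.02 rad by the camera. I left it there untouched for about 3 s.
3. **Lever to the far stop:** I pushed it until it would go no further and the force rose to about 14 N. The paddle's edge then matched a lean of about 0.62 rad, and it stayed there when I let go.
4. **Stop turned up:** the first turn left the head about 0.5 mm low, at roughly 0.88 rad. I gripped it again and turned until the fingers slipped at the end stop.
   - The marks on the head now show a turn of 0.899 rad.
   - It sits 0.1 to 0.2 mm below where it first stood, which may just be measuring error.

Comparing pictures from before and after, the ball switch and everything standing around look unmoved. The detector didn't find the paddle in the last pictures, nor the tape roll in the side one, but I could see both by eye.

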